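# Slide the float-case covers round to open the bay under the red one

### The arm

A 7-joint arm with a two-finger parallel gripper is mounted at the origin on the work surface. World frame = base frame: x ahead of the robot, y to its left, z up, the work surface at z = 0. Lengths are in m, angles in degrees, forces in N, time in s.
With the tool pointing down it reaches from about 0.425 to 0.875 m from the base axis. Payload 4.7 kg.
Tool frame: the origin (TCP) lies midway between the tips of the shut fingers; the grasp point (between the pads) lies 19 mm behind it; y points along the fingers, x is the direction in which the jaws open and shut, and the axes are right-handed (so a half turn about y gives the same grasp; the last joint's range is limited). The gripper opens to 87 mm and grips with 3 to 60 N. Pads are 19 mm wide; open, the fingers measure 117 mm over their backs; the gripper's body (75 mm by 190 mm) begins 51 mm behind the grasp point.
Start: joints at [72.886, 18.392, -4.016, 83.108, 1.295, 78.541, -3.26], TCP at [0.2, -0.618, 0.186] pointing down, gripper open.
Joint ranges: [-163.93, 163.93], [-17.29, 119.83], [-79.2, 71.16], [3.27, 140.29], [-89.18, 269.18], [5.43, 117.66], [-154.24, 154.24]. Speed limits (degrees/s): [147.25, 147.25, 180, 180, 180, 180, 180].

### API

Orientations are given as [roll, pitch, yaw] about the fixed x, y, z axes, in that order (R = Rz(yaw) Ry(pitch) Rx(roll)).
In Python, from cell import env gives the robot as it stands.
- The arm moves only by the tool carry_out, never from a script. Its argument "targets" is a list of rows, each a list of 2 entries, a list of its own where there are three numbers: the shift along the tool's x, y, z in mm, then the turn, a rotation vector about the tool's x, y, z in degrees. A call has 1 to 12 rows; each row shifts and turns the commanded pose from where the row before left it, along the tool's axes as they then stand; what a row does not reach is not made up. A row lasts 1/10 s, in which the tool goes at most 50 mm and 8.59 degrees, less where a joint would pass 70% of its speed; a pose out of reach is approached as far as the arm can. A call with a gripper value outside its range is refused whole. "jaw" is the opening, from 0 (shut) to 1 (fully open), set as the call begins (left out, the last holds). The fingers move at their own pace and stop on an object; "squeeze" is the grip in N (left out, the last holds). Time passes only in rows, so rows that do not move let the fingers close. It gives the time, the measured TCP pose, the force and the opening at its end, in the units of the state.
- env.get_obs(): the state, without advancing time (a new reading comes with each control period).
- env.read_camera(name): name is "scene" or "top"; returns the picture (400x640x3 uint8, red, green, blue); there is no depth.
- env.get_calibration(name): a dict with "fx", "fy", "cx", "cy" (pixels), "R" (3x3) and "t" (3): a world point X has camera coordinates R X + t. Camera axes: x right, y down, z forward; pixel columns grow to the right and rows downward; lengths in m; the calibration is good to about 2 mm. A picture is of the moment at which its call begins. get_calibration takes no time and is no camera call.
- env.sign_off(): hands the job in, once; it reports no verdict.
Trained networks look in the newest picture that a camera, given by its name, has taken for a name from the list of things; names that differ only in an ending like _2 or _b are one class to them, and where a whole thing is asked for, a point or a joint stands for the part that bears it (a point fixed in the world has none). Each returns a list of dicts, best first, with "p" (0 to 1); they miss things now and then, are a little off and sometimes report something else, mostly with a low value. They report only what shows in the picture. A call takes as long as a camera call.
- env.outline_of(camera, label): "mask" (400x640 bool, what is visible of it) and "xy" ([column, row] in pixels, amid what is visible of it).
The state is a dict: "time_s": time; "qpos": joint angles; "joint_velocities": joint speeds; "effort": joint torques, N m; "tool_pos": TCP position; "tool_rot": TCP orientation; "force": force on the tool from outside, world axes, zero at the start; "wrist_torque": the same for the moment, N m; "grip_width": finger opening in m.
Only numpy, scipy, OpenCV 4.12 (cv2) and the standard library are available. Lean on these libraries where they do the work, as an engineer would, in place of code of your own. Each camera call takes 0.05 s, during which the arm holds its last target.

### The job

Open the bay under the red cover of the blue float case: slide the yellow cover straight into the empty bay until you feel it press on the sprung stop there with a light push of about 8 N, then slide the red cover the same way, with the same light push on its stop, into the bay that the yellow one left. Move them one at a time, keep them flat in the case (do not lift them), never ram a stop, leave the white cover and everything else on the shelf alone, and let go at the end.

Things in the scene. Friction and masses are not known exactly. Their poses are not given: they have to be found in the camera images.
- case: open blue plastic case, fixed, 156 x 156 x 40 mm, walls 5 mm, origin at the centre of its underside, z up, x and y along its sides. Ledges 26 mm up carry the covers over a 2 x 2 set of bays, place centres at -20 or +41 mm along its x and y. Red starts at (41,41), yellow and white at (41,-20) and (-20,41), either way round. A cover slides along its own lane (3 mm free each side)
- stops: four rubber-tipped sprung stops, fixed in the case, same origin and axes: in its -x wall at y = -20 and 41 mm, in its -y wall at x = -20 and 41 mm, 32 mm up. Each is screwed in by a different unknown amount: tip 6 to 22 mm inside the wall, so a cover meets it with its centre at -38 to -22 mm. It gives 5 N per mm, at most 4 mm. Seated: over 3 N for a moment (8 N is right); over 15 N harms it
- empty_bay (a point): centre of the empty bay at case (-20,-20) mm, at ledge height, 26 mm above the shelf. Each slide goes towards the case's -x or -y wall, 63 to 82 mm. When a seated cover is let go its spring may push it back a few mm, which is fine
- yellow_grip (a point): the yellow cover, moved first: square plastic, 58 x 58 x 12 mm, about 90 g, loose on the ledges, with an upright square post 16 x 16 x 36 mm in the middle of its top, sides parallel to the cover's. This point is on the post's axis, 11 mm below its top, 25 mm above the cover's top face, 63 mm above the shelf; axes along its sides, z up
- red_grip (a point): the red cover, moved second: square plastic, 58 x 58 x 12 mm, about 90 g, loose on the ledges, with an upright square post 16 x 16 x 36 mm in the middle of its top, sides parallel to the cover's. This point is on the post's axis, 11 mm below its top, 25 mm above the cover's top face, 63 mm above the shelf; axes along its sides, z up
- white_grip (a point): the white cover, to be left where it is: square plastic, 58 x 58 x 12 mm, about 90 g, loose on the ledges, with an upright square post 16 x 16 x 36 mm in the middle of its top, sides parallel to the cover's. This point is on the post's axis, 11 mm below its top, 25 mm above the cover's top face, 63 mm above the shelf; axes along its sides, z up
- yellow: the yellow cover itself, origin at the centre of its underside
- red: the red cover itself, origin at the centre of its underside
- tumbler_mid (a point): empty glass tumbler, 72 mm across, 95 mm tall, loose, upright; this point is at its centre; a bystander
- sharpener: steel hook sharpener tube, 150 mm long (plus a 30 mm tip at +x), 16 mm wide, 13 mm high, loose, lying along its x; origin under its centre; a bystander
- rodtip: bamboo rod tip section, 325 mm long, 12 mm thick, loose, lying along its x; origin under its centre; a bystander
- light: white bilge light fitting with a toggle switch, 90 x 120 mm, 45 mm high, screwed to the shelf; origin under its centre; a bystander

How it is judged (in metres and radians):
On the way, in this order (a step that is already met when the one before it is completed fails the run):
1. the yellow cover is in the empty bay, pressing its stop, red not yet moved (x of yellow_grip in the frame of case between -0.046 and -0.012 m and y of yellow_grip in the frame of case between -0.046 and -0.012 m and contact force between yellow and stops above 3 N and distance of red_grip from where it was at the start of the episode below 0.008 m), for 0.15 s.
2. the red cover is in the bay the yellow one left, pressing its stop (((x of red_grip in the frame of case between 0.031 and 0.049 m and y of red_grip in the frame of case between -0.046 and -0.012 m) or (x of red_grip in the frame of case between -0.046 and -0.012 m and y of red_grip in the frame of case between 0.031 and 0.049 m)) and contact force between red and stops above 3 N and x of yellow_grip in the frame of case between -0.046 and -0.012 m and y of yellow_grip in the frame of case between -0.046 and -0.012 m), for 0.15 s.
At the end, for the whole second after the job is handed in: Yellow lies flat and still in the bay that was empty (centre -46 to -12 mm along the case's x and y), red in the bay yellow left (31 to 49 mm along one axis, -46 to -12 mm along the other), both untilted (0.06 rad) on the ledges, white within 10 mm of its start, all let go (x of yellow_grip in the frame of case between -0.046 and -0.012 m and y of yellow_grip in the frame of case between -0.046 and -0.012 m and ((x of red_grip in the frame of case between 0.031 and 0.049 m and y of red_grip in the frame of case between -0.046 and -0.012 m) or (x of red_grip in the frame of case between -0.046 and -0.012 m and y of red_grip in the frame of case between 0.031 and 0.049 m)) and distance of white_grip from where it was at the start of the episode below 0.01 m and angle between each of yellow, red's own z axis and vertical below 0.06 rad and z of yellow_grip in the frame of case between 0.06 and 0.066 m and z of red_grip in the frame of case between 0.06 and 0.066 m and linear speed of each of yellow, red below 0.01 m/s); the robot touches nothing.
It fails at once if a cover presses a stop with more than 15 N (contact force between any of yellow, red and stops above 15 N).
It fails at once if a cover is lifted more than 5 mm off its ledges (z of any of yellow_grip, red_grip, white_grip in the frame of case above 0.068 m).
It fails at once if the red cover is moved more than 10 mm before the yellow one is out of its way (distance of red_grip from where it was at the start of the episode above 0.01 m and distance of yellow_grip from where it was at the start of the episode below 0.05 m).
It fails at once if the white cover is moved more than 10 mm (distance of white_grip from where it was at the start of the episode above 0.01 m).
It fails at once if the tumbler, hook sharpener or rod tip is moved more than 20 mm, or the bilge light is struck (over 2 N) (distance of any of tumbler_mid, sharpener, rodtip from where it was at the start of the episode above 0.02 m or contact force between any of the arm, the fingers and light above 2 N).
It also fails if it takes over 72 s, if anything falls off the work surface, if the arm or the gripper's body presses on something with over 40 N, if the wrist force passes 120 N, or if a joint passes its speed limit or range.

## Working session

There is one attempt and no reset: what is moved stays moved. The work goes in short steps, Python scripts to look and compute and a tool call to move; the robot and the scene stay as the last step left them, time stands still between calls to the robot, and variables do not carry over. Pictures are saved under pics/ and viewed, and the job is handed in when it is done.

Besides the shell and the picture viewer there is one more tool, called after "Request:" by a JSON object that holds its "name" and its "arguments". carry_out: Moves the arm, as the interface text tells. Its arguments: {"type":"object","properties":{"targets":{"type":"array","items":{"type":"array"}},"jaw":{"type":"number"},"squeeze":{"type":"number"}},"required":["targets"]}

```bash
ls; mkdir -p pics
python3 - <<'E'
from cell import env
import cv2
for n in("scene","top"):
    im=env.read_camera(n); cv2.imwrite(f"pics/{n}0.png",im[:,:,::-1]); c=env.get_calibration(n); print(n,c)
print(env.get_obs())
E
```

```text
pics
scene {'fx': 391.7668023452066, 'fy': 391.7668023452066, 'cx': 316.7933175176849, 'cy': 206.08057594760314, 'R': array([[ 0.7809315 ,  0.62457817,  0.00693634],
       [ 0.34074318, -0.41668333, -0.84277464],
       [-0.52348838,  0.66051277, -0.53822189]]), 't': array([-0.46013644, -0.1388269 ,  1.43520589])}
top {'fx': 511.0844190266538, 'fy': 511.0844190266538, 'cx': 317.4794674208921, 'cy': 198.9058341872148, 'R': array([[ 0.02087004, -0.99968704,  0.01379375],
       [-0.99145873, -0.0224709 , -0.12847037],
       [ 0.12874012, -0.01099476, -0.99161741]]), 't': array([-0.04667701,  0.6023267 ,  1.23447354])}
{'time_s': 0.1, 'qpos': array([72.88630134, 18.43336612, -4.01699765, 83.16851371,  1.2937049 ,
       78.54154455, -3.26154438]), 'joint_velocities': array([ 0.02573828, -0.12936545,  0.04744435, -0.16500757,  0.02564103,
       -0.02525165, -0.07225428]), 'effort': array([ 1.22791989e-03, -4.92567480e+01, -4.05001016e-01, -3.13400424e+01,
       -6.43084198e-02,  3.95010319e-02,  7.33388219e-05]), 'tool_pos': array([ 0.19981306, -0.61792962,  0.18498226]), 'tool_rot': array([-90.00382483,   0.09825598, -72.07710824]), 'force': array([-0.66467373, -0.36380938,  0.02050374]), 'wrist_torque': array([ 0.05593294, -0.02623928, -0.01623627]), 'grip_width': 0.08690152293524629}
```

View pics/scene0.png

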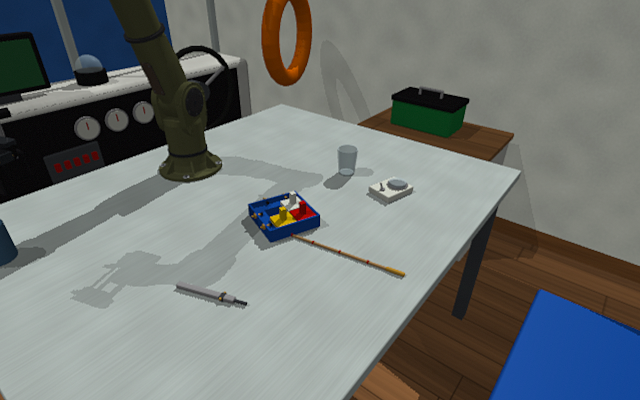

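View pics/top0.png

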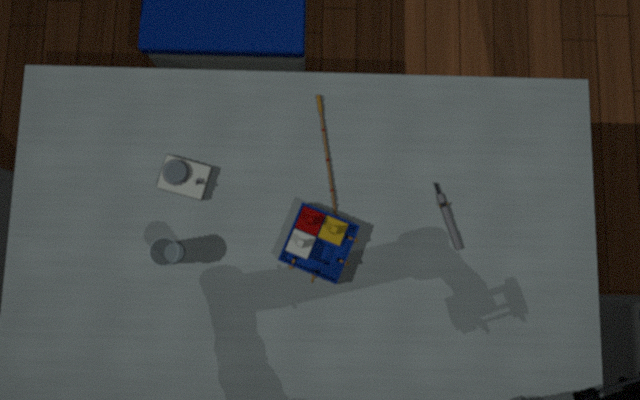

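Run:
```python
from cell import env
import cv2,numpy as np,pickle
out={}
for n in("top","scene"):
    for l in("case","yellow","red","white_grip","yellow_grip","red_grip"):
        r=env.outline_of(n,l)
        print(n,l,[(round(d["p"],2),np.round(d["xy"],1),int(d["mask"].sum())) for d in r][:3])
        out[n,l]=r
pickle.dump(out,open("out.pkl","wb"))
a=cv2.imread("pics/top0.png")[190:300,260:380]; b=cv2.imread("pics/scene0.png")[180:250,235:335]
cv2.imwrite("pics/ztop.png",cv2.resize(a,None,fx=5,fy=5,interpolation=cv2.INTER_CUBIC)); cv2.imwrite("pics/zscene.png",cv2.resize(b,None,fx=7,fy=7,interpolation=cv2.INTER_CUBIC))
```

```text
top case [(0.95, array([325.3, 257.1]), 2235), (0.55, array([309.4, 221. ]), 502)]
top yellow [(0.66, array([330.6, 230.8]), 529)]
top red [(0.7, array([309. , 222.6]), 538)]
top white_grip [(0.9, array([301.4, 240.4]), 530), (0.63, array([309.6, 222. ]), 561)]
top yellow_grip []
top red_grip [(0.87, array([309.9, 219.4]), 565), (0.59, array([324.3, 254.2]), 2553)]
scene case [(0.72, array([348.2, 158.5]), 522), (0.68, array([274. , 222.1]), 1558), (0.64, array([279.4, 217.2]), 293)]
scene yellow [(0.77, array([283.2, 218.6]), 299)]
scene red [(0.69, array([303. , 211.3]), 272)]
scene white_grip [(0.72, array([290.1, 204.4]), 238)]
scene yellow_grip [(0.81, array([282.3, 216.5]), 279)]
scene red_grip [(0.76, array([301.1, 213.2]), 283)]
```

View pics/ztop.png

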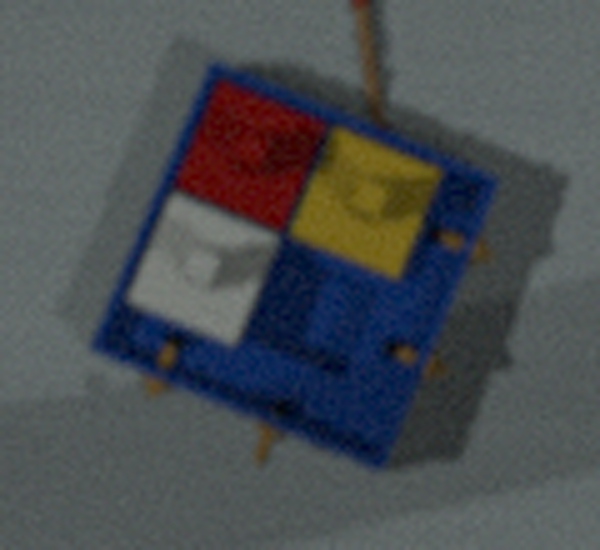

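View pics/zscene.png

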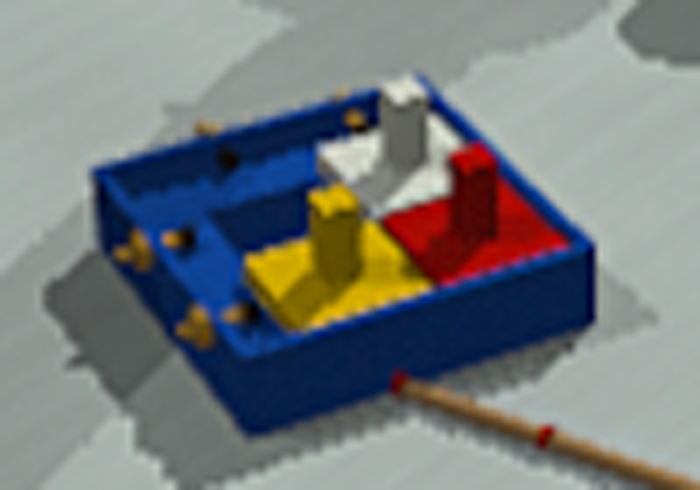

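```bash
cat > h.py <<'E'
import numpy as np,cv2
from scipy.spatial.transform import Rotation as Ro
from cell import env
def proj(n,P):
    c=env.get_calibration(n); X=np.atleast_2d(P)@c["R"].T+c["t"]
    return np.c_[c["fx"]*X[:,0]/X[:,2]+c["cx"],c["fy"]*X[:,1]/X[:,2]+c["cy"]]
def back(n,px,z):
    c=env.get_calibration(n); d=c["R"].T@np.array([(px[0]-c["cx"])/c["fx"],(px[1]-c["cy"])/c["fy"],1]); o=-c["R"].T@c["t"]
    return o+d*(z-o[2])/d[2]
def box(x0,x1,y0,y1,z0,z1): return np.array([[x,y,z] for x in(x0,x1) for y in(y0,y1) for z in(z0,z1)],float)
def tw(p,P): # case mm -> world m
    P=np.atleast_2d(P)/1000.; c,s=np.cos(p[2]),np.sin(p[2])
    return np.c_[p[0]+c*P[:,0]-s*P[:,1],p[1]+s*P[:,0]+c*P[:,1],P[:,2]]
E
cat > fit.py <<'E'
from h import *
from scipy.optimize import minimize
S=8
def mk(n,f):
    im=cv2.imread(f); hsv=cv2.cvtColor(im,cv2.COLOR_BGR2HSV)
    return im,hsv
W={"top":(265,385,195,295),"scene":(235,335,180,255)}
data={}
for n in W:
    im,hsv=mk(n,f"pics/{n}0.png"); x0,x1,y0,y1=W[n]
    big=cv2.resize(im[y0:y1,x0:x1],None,fx=S,fy=S,interpolation=cv2.INTER_CUBIC); big=cv2.GaussianBlur(big,(0,0),3)
    h=cv2.cvtColor(big,cv2.COLOR_BGR2HSV)
    blue=(h[...,0]>105)&(h[...,0]<130)&(h[...,1]>140)
    # hull of biggest blue comp.
    nl,lab,st,_=cv2.connectedComponentsWithStats(blue.astype(np.uint8)); k=1+np.argmax(st[1:,4])
    pts=cv2.findNonZero((lab==k).astype(np.uint8)); hull=cv2.convexHull(pts)
    m=np.zeros(blue.shape,np.uint8); cv2.fillConvexPoly(m,hull,1); data[n]=m
    v=big.copy(); cv2.polylines(v,[hull],True,(0,255,0),1); cv2.imwrite(f"pics/hull_{n}.png",v)
def cost(p,cams):
    s=0
    for n in cams:
        x0,x1,y0,y1=W[n]
        q=(proj(n,tw(p,box(-78,78,-78,78,0,40)))-[x0-0.0,y0-0.0]+.5)*S-.5
        m=np.zeros_like(data[n]); cv2.fillConvexPoly(m,np.round(cv2.convexHull(q.astype(np.float32))*16).astype(np.int32),1,shift=4)
        s+=(m^data[n]).sum()/data[n].sum()
    return s
c=back("top",(319,243),.04)
for cams in(["top"],["scene"],["top","scene"]):
    b=None
    for y in(-20,-25):
        r=minimize(cost,[c[0],c[1],np.radians(y)],args=(cams,),method="Nelder-Mead",options=dict(initial_simplex=[[c[0],c[1],np.radians(y)],[c[0]+.01,c[1],np.radians(y)],[c[0],c[1]+.01,np.radians(y)],[c[0],c[1],np.radians(y+5)]],xatol=1e-5,fatol=1e-6))
        if b is None or r.fun<b.fun:b=r
    print(cams,b.x[:2],np.degrees(b.x[2]),b.fun)
p=b.x; np.save("case.npy",p)
for n in W:
    x0,x1,y0,y1=W[n]; big=cv2.resize(cv2.imread(f"pics/{n}0.png")[y0:y1,x0:x1],None,fx=6,fy=6,interpolation=cv2.INTER_CUBIC)
    def L(P,c):
        q=(proj(n,tw(p,P))-[x0,y0]+.5)*6; cv2.polylines(big,[q.round().astype(np.int32)],True,c,1)
    L([(-78,-78,40),(78,-78,40),(78,78,40),(-78,78,40)],(0,255,0))
    L([(-73,-73,40),(73,-73,40),(73,73,40),(-73,73,40)],(0,255,0))
    for a,b2 in((41,-20),(41,41),(-20,41)):
        L([(a-29,b2-29,38),(a+29,b2-29,38),(a+29,b2+29,38),(a-29,b2+29,38)],(255,255,255))
        L([(a-8,b2-8,74),(a+8,b2-8,74),(a+8,b2+8,74),(a-8,b2+8,74)],(255,0,255))
    for d in(6,14,22):
        L([(-73+d,-26,32),(-73+d,-14,32)],(0,255,255)); L([(35,-73+d,32),(47,-73+d,32)],(0,255,255))
    cv2.imwrite(f"pics/fit_{n}.png",big)
E
python3 fit.py
```

```text
['top'] [ 0.49593156 -0.03931092] -21.7340353501165 0.02044883835887296
['scene'] [ 0.48934221 -0.03323422] -21.829456578890447 0.0401524468530807
['top', 'scene'] [ 0.49553006 -0.03862704] -21.440066862447395 0.13023258026993095
```

View pics/fit_top.png

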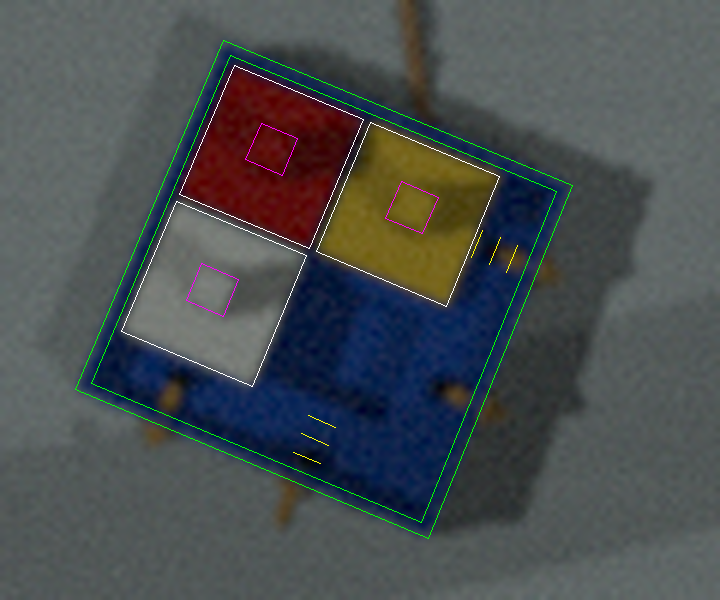

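View pics/fit_scene.png

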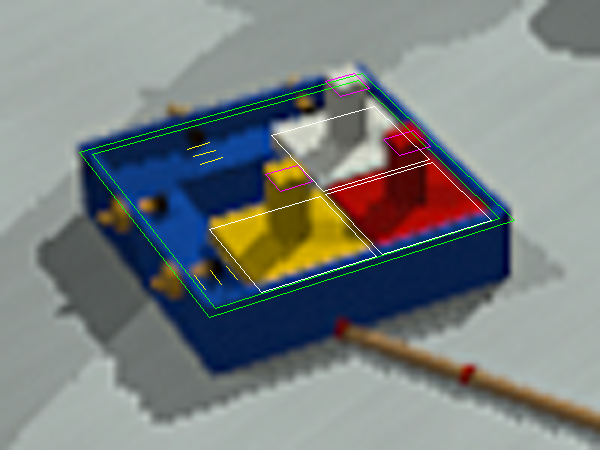

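View pics/hull_scene.png

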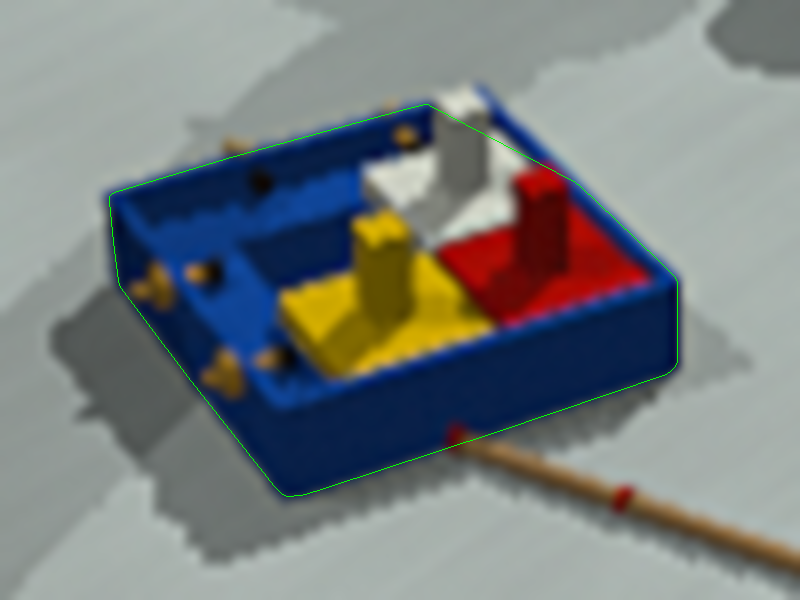

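View pics/hull_top.png

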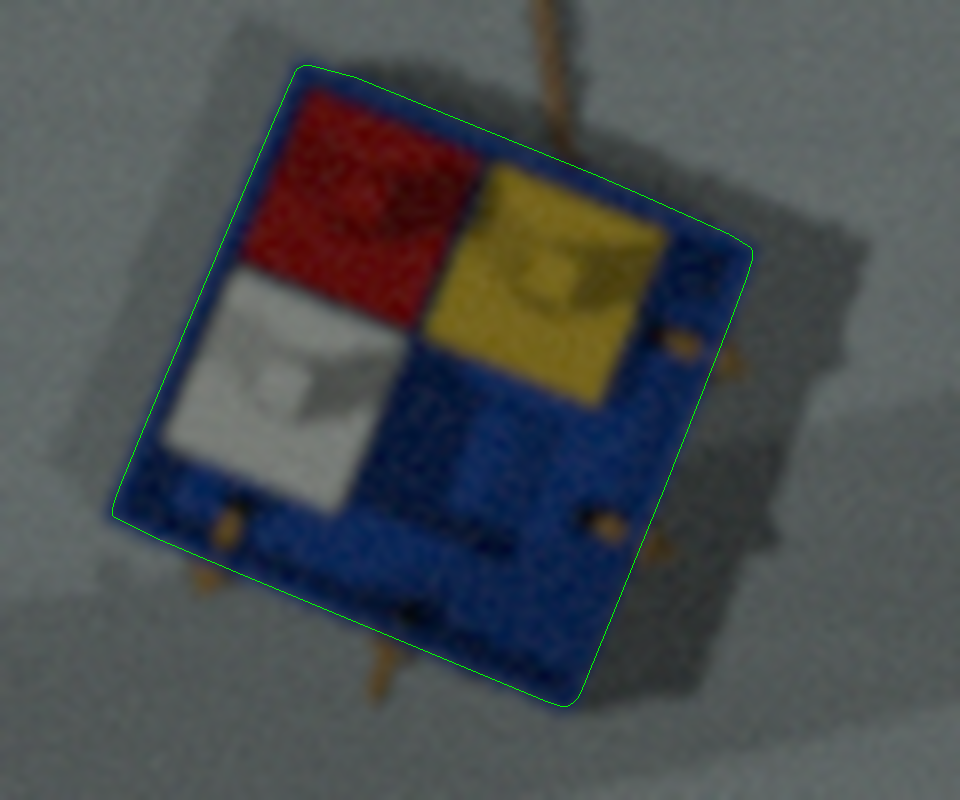

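Run:
```python
from h import *
from scipy.optimize import least_squares
T=[((78,78,40),(298,62)),((78,-78,40),(755,248)),((-78,-78,40),(572,710)),((-78,78,40),(107,517))]
Sc=[((-78,-78,40),(109,193)),((-78,78,40),(483,86)),((78,78,40),(679,278)),((78,-78,40),(281,407)),((78,-78,0),(287,498)),((78,78,0),(679,374))]
def res(p,cams):
    r=[]
    for n,L,o in(("top",T,(265,195)),("scene",Sc,(235,180))):
        if n not in cams: continue
        P=np.array([a for a,_ in L],float); q=(np.array([b for _,b in L],float)+.5)/8-.5+np.array(o)
        r.append((proj(n,tw(p,P))-q).ravel())
    return np.concatenate(r)
for c in(["top"],["scene"],["top","scene"]):
    s=least_squares(res,[.496,-.039,-.38],args=(c,)); print(c,s.x[:2],np.degrees(s.x[2]),np.abs(s.fun).max().round(2),np.sqrt((s.fun**2).mean()).round(2))
p=s.x
np.save("case.npy",p)
for nm,P in(("yel",(41,-20,63)),("red",(41,41,63)),("yelend",(-30,-20,63)),("redend",(41,-30,63))): print(nm,tw(p,P).round(4),np.hypot(*tw(p,P)[0,:2]).round(3))
# stop tips: top view pixel on fit_top/hull_top
for nm,px in(("stop-y x41",(660,335)),("stop-y x-20",(583,517)),("stop-x y-20",(418,604)),("stop-x y41",(240,505))):
    X=back("top",((px[0]+.5)/8-.5+265,(px[1]+.5)/8-.5+195),.032); d=X[:2]-p[:2]; c,s_=np.cos(p[2]),np.sin(p[2]); print(nm,np.round([1000*(c*d[0]+s_*d[1]),1000*(-s_*d[0]+c*d[1])],1))
for nm,px in(("stop-y x41",(290,358)),("stop-y x-20",(215,275)),("stop-x y-20",(263,190)),("stop-x y41",(408,140))):
    X=back("scene",((px[0]+.5)/8-.5+235,(px[1]+.5)/8-.5+180),.032); d=X[:2]-p[:2]; c,s_=np.cos(p[2]),np.sin(p[2]); print(nm,np.round([1000*(c*d[0]+s_*d[1]),1000*(-s_*d[0]+c*d[1])],1))
```

```text
['top'] [ 0.49533368 -0.03884718] -21.063208699711552 1.0 0.67
['scene'] [ 0.48964559 -0.03220995] -21.499877683153713 0.48 0.3
['top', 'scene'] [ 0.4938569  -0.03704726] -21.15090405457659 1.93 0.95
yel [[ 0.5249 -0.0705  0.063 ]] 0.53
red [[ 0.5469 -0.0136  0.063 ]] 0.547
yelend [[ 0.4587 -0.0449  0.063 ]] 0.461
redend [[ 0.5213 -0.0798  0.063 ]] 0.527
stop-y x41 [ 42.7 -60.7]
stop-y x-20 [-18.4 -59.7]
stop-x y-20 [-62.4 -22.7]
stop-x y41 [-55.3  39.6]
stop-y x41 [ 37.5 -56.3]
stop-y x-20 [-23.  -58.2]
stop-x y-20 [-67.1 -19.6]
stop-x y41 [-72.8  43.7]
```

Request:
{"name": "carry_out", "arguments": {"targets": [[[-15,2,17],[0,0,0]],[[-30,3,34],[0,0,0]],[[-30,3,34],[0,0,0]],[[-30,3,34],[0,0,0]],[[-30,3,34],[0,0,0]],[[-30,3,34],[0,0,0]],[[-30,3,34],[0,0,0]],[[-30,3,34],[0,0,0]],[[-30,3,34],[0,0,0]],[[-30,3,34],[0,0,0]],[[-30,3,34],[0,0,0]],[[-30,3,34],[0,0,0]]], "jaw": 0.5, "squeeze": 40}}

```text
time_s: 1.9
tool_pos: [0.4667, -0.1684, 0.1513]
tool_rot: [-90.0, -0.1, -72.1]
force: [0.6, -0.9, 0.5]
grip_width: 0.0435
```

Request:
{"name": "carry_out", "arguments": {"targets": [[[-30,3,34],[0,0,0]],[[-30,3,34],[0,0,0]],[[-15,2,17],[0,0,0]],[[0,0,0],[0,-8.5,0]],[[0,0,0],[0,-8.5,0]],[[0,0,0],[0,-8.5,0]],[[0,0,0],[0,-8.5,0]],[[0,0,0],[0,-8.5,0]],[[0,0,0],[0,-8.5,0]],[[0,0,0],[0,0,0]],[[0,0,0],[0,0,0]]]}}

```text
time_s: 3.0
tool_pos: [0.5237, -0.0725, 0.1431]
tool_rot: [-90.0, -0.0, -21.3]
force: [-0.5, 0.2, -0.2]
grip_width: 0.0432
```

```bash
cat > look.py <<'E'
import sys
from h import *
tag=sys.argv[1]; o=env.get_obs()
print(o["time_s"],o["tool_pos"].round(4),o["tool_rot"].round(2),o["force"].round(2),o["grip_width"])
a=[]
for n,(x0,x1,y0,y1) in {"top":(265,385,190,295),"scene":(235,355,150,255)}.items():
    im=env.read_camera(n)[:,:,::-1].copy(); cv2.imwrite(f"pics/{n}_{tag}.png",im)
    big=cv2.resize(im[y0:y1,x0:x1],None,fx=5,fy=5,interpolation=cv2.INTER_CUBIC)
    p=np.load("case.npy")
    tp=o["tool_pos"]
    for z in(0,): # TCP
        q=(proj(n,tp)[0]-[x0,y0]+.5)*5; cv2.drawMarker(big,tuple(q.round().astype(int).tolist()),(0,255,0),0,14,1)
    q=(proj(n,[tp[0],tp[1],.074])[0]-[x0,y0]+.5)*5; cv2.drawMarker(big,tuple(q.round().astype(int).tolist()),(255,0,255),1,14,1)
    cv2.imwrite(f"pics/z{n}_{tag}.png",big)
E
python3 look.py a
```

```text
3.0 [ 0.5237 -0.0725  0.1431] [-9.001e+01 -2.000e-02 -2.129e+01] [-0.51  0.22 -0.15] 0.04320183181923898
```

View pics/ztop_a.png

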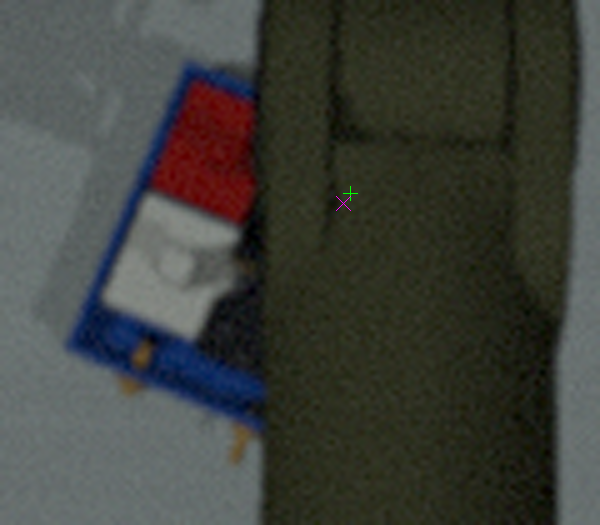

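View pics/zscene_a.png

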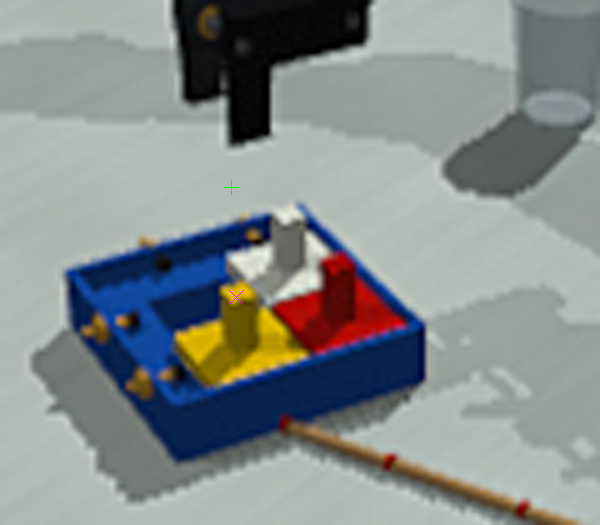

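Run:
```python
from h import *
o=env.get_obs(); tp=o["tool_pos"]; R=Ro.from_euler("xyz",o["tool_rot"],degrees=True).as_matrix(); print(R.round(3))
im=cv2.imread("pics/top_a.png")[150:300,260:420]; cv2.imwrite("pics/e_top.png",cv2.resize(np.clip(im.astype(float)*2.5,0,255).astype(np.uint8),None,fx=4,fy=4,interpolation=cv2.INTER_CUBIC))
im=cv2.imread("pics/scene_a.png").astype(float)
im=np.clip(im*1.8,0,255).astype(np.uint8)
w=.0432/2
for s in(-1,1):
  for f in((0,),(19,)):
    for e in(w,w+.015):
      P=tp+R[:,0]*s*e-R[:,1]*f[0]/1000; q=proj("scene",P)[0]; print(s,f,e,q.round(1))
cv2.imwrite("pics/e_scene.png",cv2.resize(im[20:230,180:380],None,fx=4,fy=2.8) if 0 else cv2.resize(im[40:240,190:390],None,fx=3,fy=3,interpolation=cv2.INTER_CUBIC))
```

```text
[[ 0.932  0.     0.362]
 [-0.362 -0.     0.932]
 [ 0.    -1.    -0.   ]]
-1 (0,) 0.0216 [277.2 183.4]
-1 (0,) 0.0366 [274.8 181.1]
-1 (19,) 0.0216 [276.9 177.2]
-1 (19,) 0.0366 [274.5 174.9]
1 (0,) 0.0216 [284.3 190.5]
1 (0,) 0.0366 [286.9 193.1]
1 (19,) 0.0216 [284.  184.1]
1 (19,) 0.0366 [286.6 186.6]
```

View pics/e_top.png

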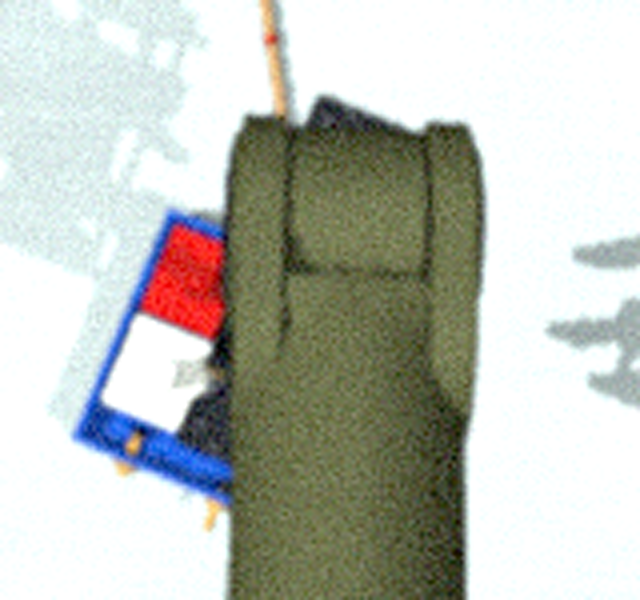

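View pics/e_scene.png

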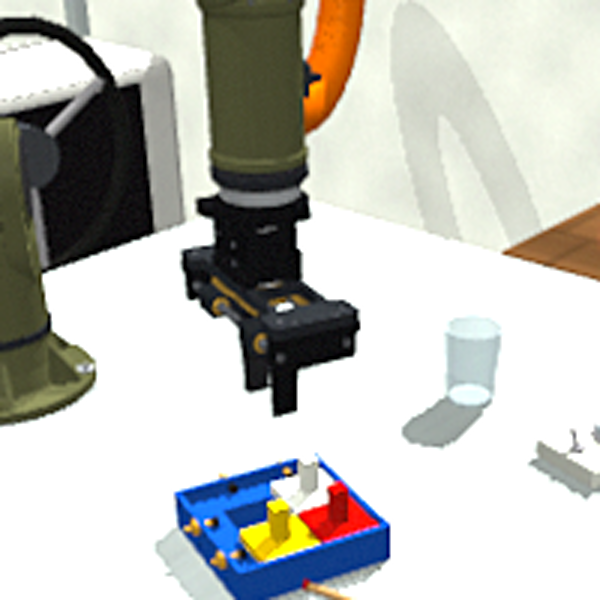

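Run:
```python
from h import *
o=env.get_obs(); tp=o["tool_pos"]; R=Ro.from_euler("xyz",o["tool_rot"],degrees=True).as_matrix()
im=env.read_camera("top")[:,:,::-1]
im=np.clip(im.astype(float)*3,0,255).astype(np.uint8)
x0,y0=290,160; big=cv2.resize(im[y0:y0+110,x0:x0+110],None,fx=7,fy=7,interpolation=cv2.INTER_CUBIC)[:600]
for zz in(.07,.12):
    P=[tp+R@np.array([a/1000,-zz,b/1000]) for a,b in((-95,-37.5),(-95,37.5),(95,37.5),(95,-37.5))]
    q=(proj("top",np.array(P))-[x0,y0]+.5)*7; print(proj("top",np.array(P)).round(1).tolist())
    cv2.polylines(big,[q.round().astype(np.int32)],True,(0,255,0) if zz<.1 else (255,0,255),1)
cv2.imwrite("pics/e_top2.png",big)
im=env.read_camera("scene")[:,:,::-1]
im=np.clip(im.astype(float)*1.8,0,255).astype(np.uint8)
x0,y0=230,90; big=cv2.resize(im[y0:y0+120,x0:x0+120],None,fx=5,fy=5,interpolation=cv2.INTER_CUBIC)
for zz in(.07,.12):
    P=[tp+R@np.array([a/1000,-zz,b/1000]) for a,b in((-95,-37.5),(-95,37.5),(95,37.5),(95,-37.5))]
    q=(proj("scene",np.array(P))-[x0,y0]+.5)*5
    cv2.polylines(big,[q.round().astype(np.int32)],True,(0,255,0) if zz<.1 else (255,0,255),1)
q=(proj("scene",tp)[0]-[x0,y0]+.5)*5; cv2.drawMarker(big,tuple(q.round().astype(int).tolist()),(0,255,0),0,14,1)
cv2.imwrite("pics/e_scene2.png",big)
```

```text
[[335.5, 274.1], [302.7, 260.4], [336.5, 178.6], [368.7, 191.8]]
[[336.7, 274.5], [302.3, 260.2], [337.8, 174.5], [371.5, 188.3]]
```

View pics/e_top2.png

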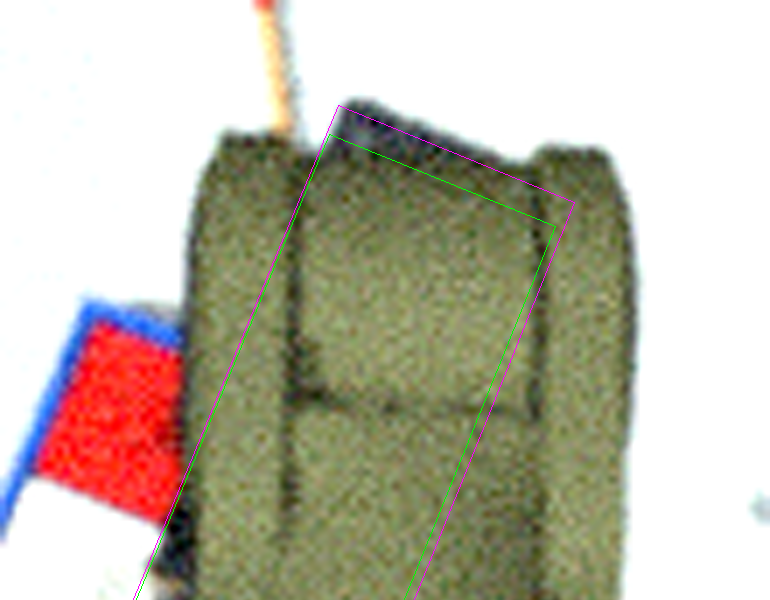

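View pics/e_scene2.png

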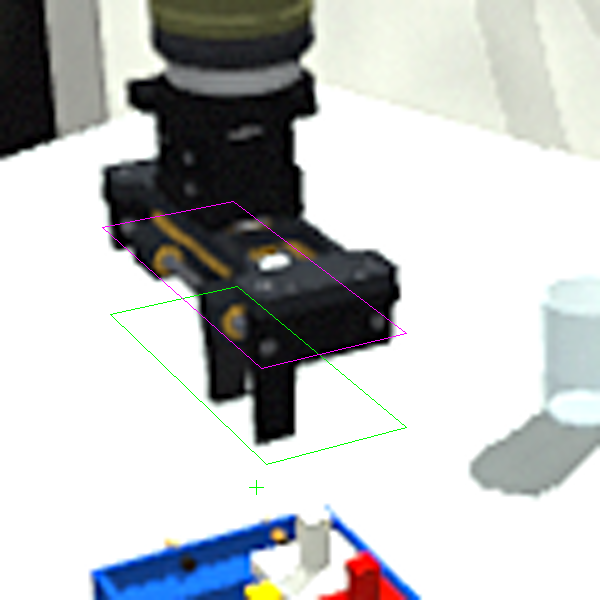

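Request:
{"name": "carry_out", "arguments": {"targets": [[[0,10,0],[0,0,0]],[[0,15,0],[0,0,0]],[[0,10,0],[0,0,0]],[[0,5,0],[0,0,0]],[[0,0,0],[0,0,0]],[[0,0,0],[0,0,0]]]}}

```text
time_s: 3.8
tool_pos: [0.5238, -0.0723, 0.1029]
tool_rot: [-90.0, 0.0, -21.1]
force: [0.0, 0.5, -0.4]
grip_width: 0.0436
```

```bash
python3 look.py b
```

```text
3.8 [ 0.5238 -0.0723  0.1029] [-89.99   0.   -21.08] [ 0.02  0.53 -0.43] 0.043622495738590686
```

View pics/zscene_b.png

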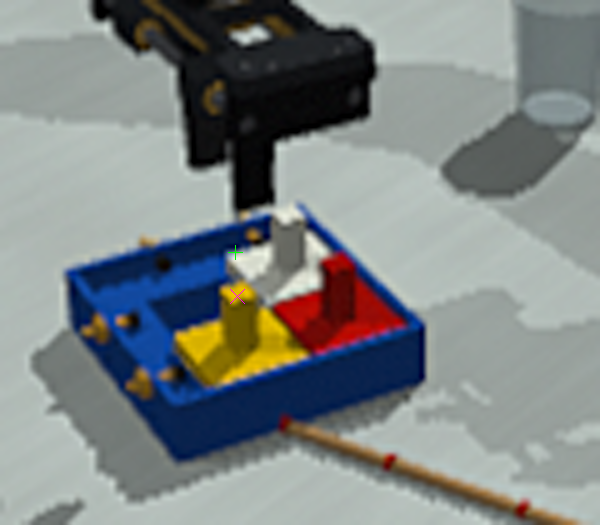

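Request:
{"name": "carry_out", "arguments": {"targets": [[[1,10,0],[0,0,0]],[[0,10,0],[0,0,0]],[[0,10,0],[0,0,0]],[[0,0,0],[0,0,0]],[[0,0,0],[0,0,0]]]}}

```text
time_s: 4.4
tool_pos: [0.5242, -0.0726, 0.0724]
tool_rot: [-90.0, 0.1, -21.1]
force: [0.4, -0.3, 0.6]
grip_width: 0.0433
```

```bash
python3 look.py c
```

```text
4.4 [ 0.5242 -0.0726  0.0724] [-9.000e+01  6.000e-02 -2.107e+01] [ 0.37 -0.29  0.6 ] 0.04327234774840237
```

View pics/zscene_c.png

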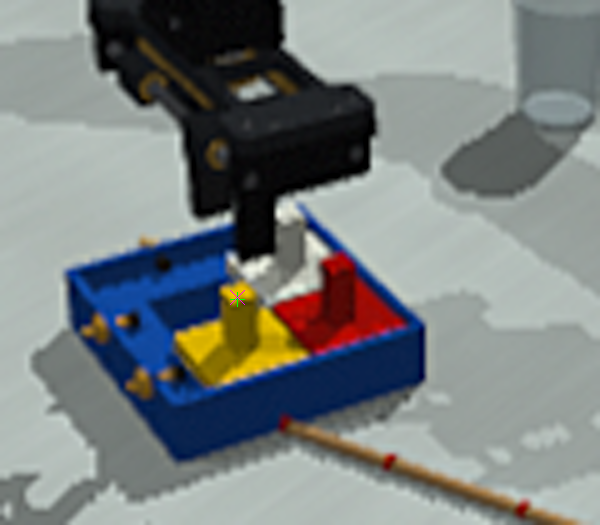

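```bash
cat > tip.py <<'E'
import sys
from h import *
o=env.get_obs(); tp=o["tool_pos"]; R=Ro.from_euler("xyz",o["tool_rot"],degrees=True).as_matrix(); w=o["grip_width"]*1000/2
im=cv2.imread(f"pics/scene_{sys.argv[1]}.png"); im=np.clip(im.astype(float)*2,0,255).astype(np.uint8)
x0,y0=260,int(sys.argv[3]); S=12; big=cv2.resize(im[y0:y0+50,x0:x0+60],None,fx=S,fy=S,interpolation=cv2.INTER_CUBIC)
for off,c in zip([float(v) for v in sys.argv[2].split(",")],((0,0,255),(0,255,0),(255,0,255))):
  for s in(-1,1):
    P=np.array([tp+R@(np.array([s*a,-off,b])/1000) for a,b in((w,-9.5),(w,9.5),(w+15,9.5),(w+15,-9.5))])
    q=(proj("scene",P)-[x0,y0]+.5)*S; cv2.polylines(big,[q.round().astype(np.int32)],True,c,1)
cv2.imwrite(f"pics/tip_{sys.argv[1]}.png",big)
E
python3 tip.py c 32,40,48 170
```

View pics/tip_c.png

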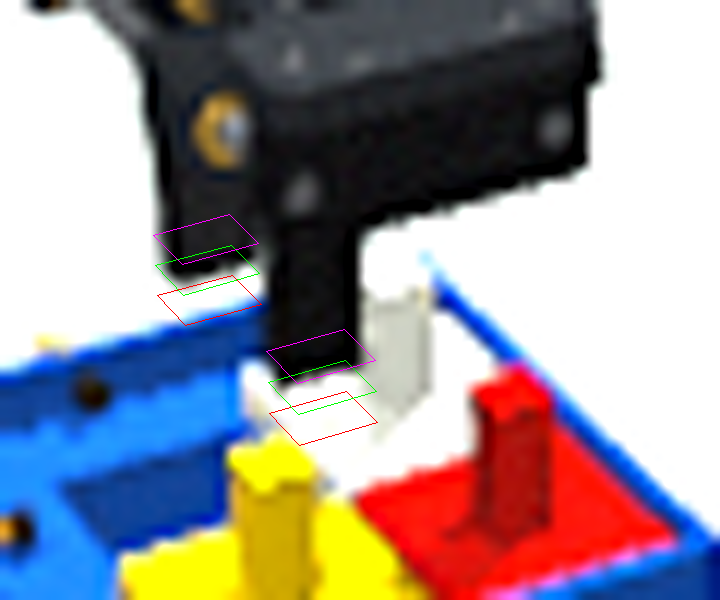

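Request:
{"name": "carry_out", "arguments": {"targets": [[[0,10,0],[0,0,0]],[[0,10,0],[0,0,0]],[[0,8,0],[0,0,0]],[[0,4,0],[0,0,0]],[[0,0,0],[0,0,0]],[[0,0,0],[0,0,0]]]}}

```text
time_s: 5.1
tool_pos: [0.5247, -0.0727, 0.0409]
tool_rot: [-90.0, 0.0, -21.1]
force: [-0.1, 0.2, 1.2]
grip_width: 0.0435
```

```bash
python3 look.py d; python3 tip.py d 36,42,48 180
```

```text
5.1 [ 0.5247 -0.0727  0.0409] [-90.     0.   -21.07] [-0.08  0.18  1.18] 0.043549941466783856
```

View pics/tip_d.png

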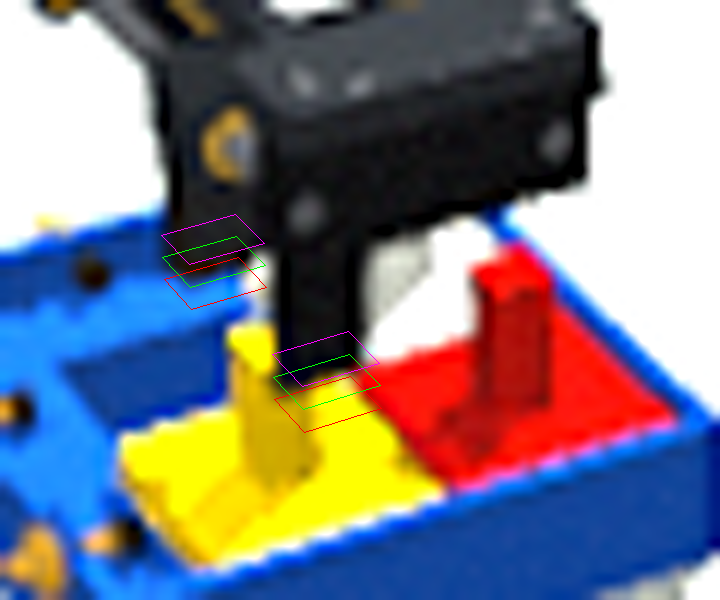

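Request:
{"name": "carry_out", "arguments": {"targets": [[[1,4,1],[0,0,0]],[[0,4,0],[0,0,0]],[[0,4,0],[0,0,0]],[[0,4,0],[0,0,0]],[[0,4,0],[0,0,0]],[[0,0,0],[0,0,0]]]}}

```text
time_s: 5.8
tool_pos: [0.5252, -0.0721, 0.0201]
tool_rot: [-90.0, 0.1, -21.1]
force: [0.1, -0.3, 0.3]
grip_width: 0.0432
```

```bash
python3 look.py e; python3 tip.py e 36,42,48 180
```

```text
5.8 [ 0.5252 -0.0721  0.0201] [-9.001e+01  8.000e-02 -2.108e+01] [ 0.12 -0.27  0.3 ] 0.043192384564493605
```

View pics/tip_e.png

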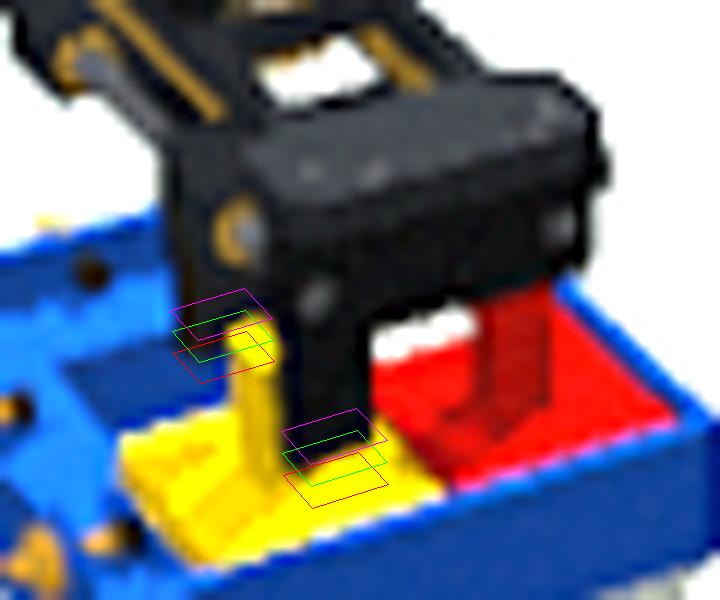

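Request:
{"name": "carry_out", "arguments": {"targets": [[[0,4,0],[0,0,0]],[[0,4,0],[0,0,0]],[[0,4,0],[0,0,0]],[[0,3,0],[0,0,0]],[[0,0,0],[0,0,0]]]}}

```text
time_s: 6.4
tool_pos: [0.5254, -0.0721, 0.0053]
tool_rot: [-90.0, 0.1, -21.1]
force: [-0.8, 1.2, 0.3]
grip_width: 0.0435
```

```bash
python3 look.py f; python3 tip.py f 36,42,48 180
```

```text
6.4 [ 0.5254 -0.0721  0.0053] [-9.001e+01  6.000e-02 -2.107e+01] [-0.8   1.23  0.3 ] 0.04349288424589444
```

View pics/tip_f.png

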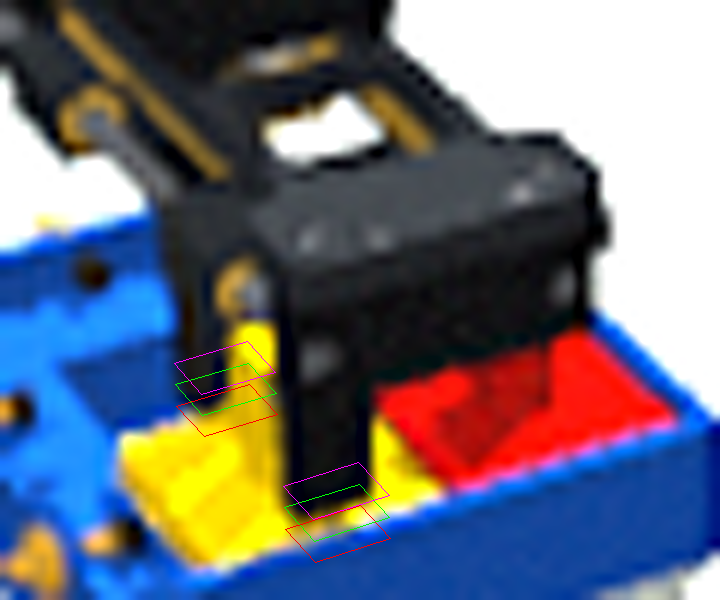

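Request:
{"name": "carry_out", "arguments": {"targets": [[[0,0,0],[0,0,0]],[[0,0,0],[0,0,0]],[[0,0,0],[0,0,0]],[[0,0,0],[0,0,0]],[[0,0,0],[0,0,0]],[[0,0,0],[0,0,0]]], "jaw": 0, "squeeze": 25}}

```text
time_s: 7.1
tool_pos: [0.526, -0.0722, 0.006]
tool_rot: [-90.0, -0.0, -21.1]
force: [-0.3, -0.1, 0.9]
grip_width: 0.0161
```

```bash
python3 look.py g; python3 tip.py g 36,42,48 180
```

```text
7.1 [ 0.526  -0.0722  0.006 ] [-9.000e+01 -2.000e-02 -2.108e+01] [-0.35 -0.13  0.85] 0.016103360143041354
```

View pics/tip_g.png

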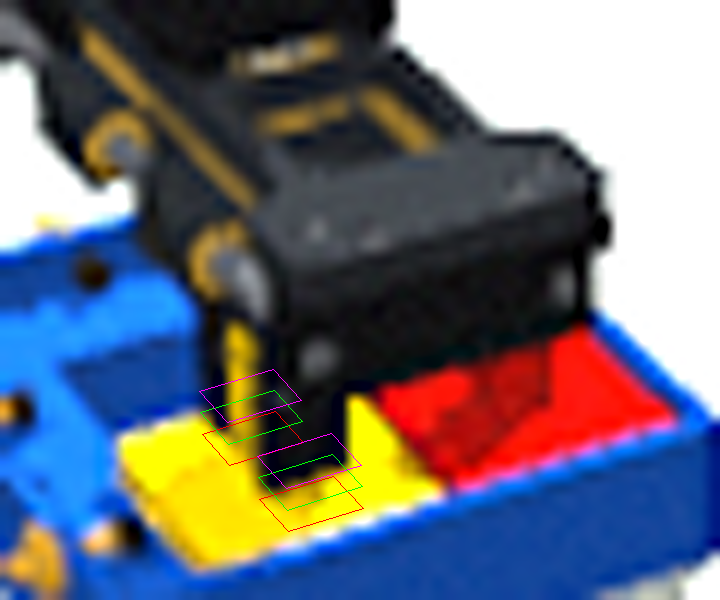

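Request:
{"name": "carry_out", "arguments": {"targets": [[[-2,0,0],[0,0,0]],[[-4,0,0],[0,0,0]],[[-6,0,0],[0,0,0]],[[-6,0,0],[0,0,0]],[[-6,0,0],[0,0,0]],[[-6,0,0],[0,0,0]],[[-6,0,0],[0,0,0]],[[-6,0,0],[0,0,0]],[[-6,0,0],[0,0,0]],[[-6,0,0],[0,0,0]],[[-3,0,0],[0,0,0]],[[-1,0,0],[0,0,0]]]}}

```text
time_s: 8.4
tool_pos: [0.4715, -0.0513, 0.006]
tool_rot: [-90.0, -0.0, -21.1]
force: [1.0, -1.0, 2.2]
grip_width: 0.0157
```

```bash
cat > st.py <<'E'
from h import *
o=env.get_obs(); R=Ro.from_euler("xyz",o["tool_rot"],degrees=True).as_matrix()
p=np.array([.4953,-.0388,np.radians(-21.06)]); d=o["tool_pos"][:2]-p[:2]; c,s=np.cos(p[2]),np.sin(p[2]); f=o["force"]
print(o["time_s"],"case mm",np.round([1000*(c*d[0]+s*d[1]),1000*(-s*d[0]+c*d[1]),1000*o["tool_pos"][2]],1),"Fcase",np.round([c*f[0]+s*f[1],-s*f[0]+c*f[1],f[2]],2),"M",o["wrist_torque"].round(2),"rot",o["tool_rot"].round(2),o["grip_width"].round(4))
E
python3 st.py; python3 look.py h
```

```text
8.4 [ 0.4715 -0.0513  0.006 ] [-9.002e+01 -1.000e-02 -2.107e+01] [ 0.96 -0.97  2.17] 0.015693962602072165Traceback (most recent call last):
  File "st.py", line 4, in <module>
    print(o["time_s"],"case mm",np.round([1000*(c*d[0]+s*d[1]),1000*(-s*d[0]+c*d[1]),1000*o["tool_pos"][2]],1),"Fcase",np.round([c*f[0]+s*f[1],-s*f[0]+c*f[1],f[2]],2),"M",o["wrist_torque"].round(2),"rot",o["tool_rot"].round(2),o["grip_width"].round(4))
                                                                                                                                                                                                                                   ^^^^^^^^^^^^^^^^^^^^^
AttributeError: 'float' object has no attribute 'round'
```

View pics/zscene_h.png

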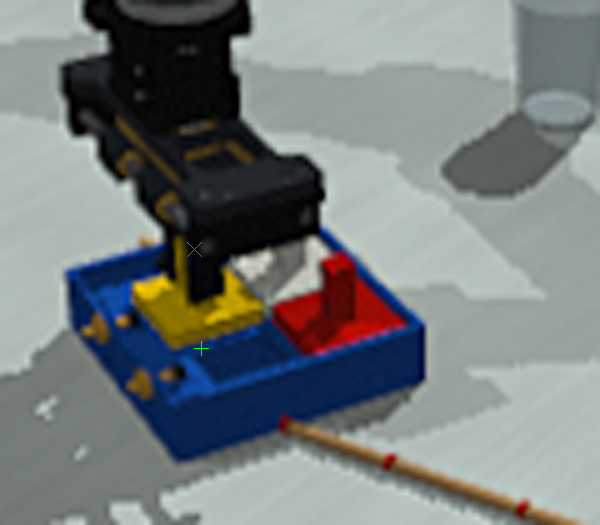

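Request:
{"name": "carry_out", "arguments": {"targets": [[[-1,0,0],[0,0,0]],[[-1,0,0],[0,0,0]],[[-1,0,0],[0,0,0]],[[-0.5,0,0],[0,0,0]],[[0,0,0],[0,0,0]]]}}

```text
time_s: 9.0
tool_pos: [0.4686, -0.05, 0.006]
tool_rot: [-90.0, -0.0, -21.1]
force: [1.7, -0.9, 1.6]
grip_width: 0.0156
```

Request:
{"name": "carry_out", "arguments": {"targets": [[[-0.5,0,0],[0,0,0]],[[-0.5,0,0],[0,0,0]],[[-0.5,0,0],[0,0,0]],[[-0.5,0,0],[0,0,0]],[[0,0,0],[0,0,0]]]}}

```text
time_s: 9.5
tool_pos: [0.4666, -0.0493, 0.006]
tool_rot: [-90.0, -0.0, -21.1]
force: [2.1, -0.6, 2.6]
grip_width: 0.0154
```

```bash
sed -i 's/o\["grip_width"\].round(4)/round(o["grip_width"],4)/' st.py; python3 st.py
```

```text
9.5 case mm [-23.  -20.1   6. ] Fcase [2.22 0.19 2.58] M [-0.07 -0.33 -0.03] rot [-90.    -0.   -21.08] 0.0154
```

Request:
{"name": "carry_out", "arguments": {"targets": [[[-0.5,0,0],[0,0,0]],[[-0.5,0,0],[0,0,0]],[[-0.5,0,0],[0,0,0]],[[0,0,0],[0,0,0]]]}}

```text
time_s: 9.9
tool_pos: [0.4652, -0.0488, 0.006]
tool_rot: [-90.0, -0.0, -21.1]
force: [2.5, 0.1, 2.6]
grip_width: 0.0157
```

```bash
python3 st.py
```

```text
9.9 case mm [-24.5 -20.1   6. ] Fcase [2.24 1.01 2.58] M [-0.16 -0.42  0.07] rot [-90.01  -0.   -21.08] 0.0157
```

Request:
{"name": "carry_out", "arguments": {"targets": [[[-0.5,0,0],[0,0,0]],[[-0.5,0,0],[0,0,0]],[[-0.5,0,0],[0,0,0]],[[-0.5,0,0],[0,0,0]],[[0,0,0],[0,0,0]]]}}

```text
time_s: 10.4
tool_pos: [0.4634, -0.0481, 0.006]
tool_rot: [-90.0, -0.0, -21.1]
force: [1.6, -0.8, 3.0]
grip_width: 0.0158
```

```bash
python3 st.py
```

```text
10.4 case mm [-26.5 -20.1   6. ] Fcase [ 1.77 -0.22  3.05] M [-0.14 -0.5   0.04] rot [-9.000e+01 -1.000e-02 -2.108e+01] 0.0158
```

Request:
{"name": "carry_out", "arguments": {"targets": [[[-0.5,0,0],[0,0,0]],[[-0.5,0,0],[0,0,0]],[[-0.5,0,0],[0,0,0]],[[-0.5,0,0],[0,0,0]],[[0,0,0],[0,0,0]]]}}

```text
time_s: 10.9
tool_pos: [0.4615, -0.0473, 0.006]
tool_rot: [-90.0, -0.0, -21.1]
force: [2.5, -0.9, 3.3]
grip_width: 0.0155
```

```bash
python3 st.py
```

```text
10.9 case mm [-28.5 -20.1   6. ] Fcase [2.65 0.01 3.3 ] M [-0.22 -0.53 -0.02] rot [-90.01  -0.   -21.07] 0.0155
```

Request:
{"name": "carry_out", "arguments": {"targets": [[[-0.5,-0.3,0],[0,0,0]],[[-0.5,0,0],[0,0,0]],[[-0.5,0,0],[0,0,0]],[[-0.5,0,0],[0,0,0]],[[0,0,0],[0,0,0]]]}}

```text
time_s: 11.4
tool_pos: [0.4591, -0.0466, 0.006]
tool_rot: [-90.0, 0.0, -21.1]
force: [0.8, 0.6, 0.7]
grip_width: 0.0162
```

```bash
python3 st.py
```

```text
11.4 case mm [-31.  -20.3   6. ] Fcase [0.56 0.82 0.67] M [-0.16 -0.31 -0.05] rot [-9.002e+01  5.000e-02 -2.107e+01] 0.0162
```

Friction is now unloaded; continuing.

Request:
{"name": "carry_out", "arguments": {"targets": [[[-0.5,0,0],[0,0,0]],[[-0.5,0,0],[0,0,0]],[[-0.5,0,0],[0,0,0]],[[-0.5,0,0],[0,0,0]],[[0,0,0],[0,0,0]]]}}

```text
time_s: 11.9
tool_pos: [0.4572, -0.0458, 0.006]
tool_rot: [-90.0, 0.0, -21.1]
force: [-0.1, -0.1, -0.8]
grip_width: 0.0159
```

```bash
python3 st.py
```

```text
11.9 case mm [-33.  -20.2   6. ] Fcase [-0.02 -0.17 -0.83] M [-0.01 -0.18 -0.02] rot [-9.002e+01  5.000e-02 -2.107e+01] 0.0159
```

Request:
{"name": "carry_out", "arguments": {"targets": [[[-0.5,0,0],[0,0,0]],[[-0.5,0,0],[0,0,0]],[[-0.5,0,0],[0,0,0]],[[0,0,0],[0,0,0]]]}}

```text
time_s: 12.3
tool_pos: [0.456, -0.0453, 0.0061]
tool_rot: [-90.0, 0.0, -21.1]
force: [0.9, 0.1, -0.8]
grip_width: 0.0158
```

```bash
python3 st.py
```

```text
12.3 case mm [-34.3 -20.2   6.1] Fcase [ 0.74  0.44 -0.81] M [-0.04 -0.14  0.01] rot [-9.001e+01  3.000e-02 -2.107e+01] 0.0158
```

Request:
{"name": "carry_out", "arguments": {"targets": [[[-0.5,0,0],[0,0,0]],[[-0.5,0,0],[0,0,0]],[[-0.5,0,0],[0,0,0]],[[0,0,0],[0,0,0]]]}}

```text
time_s: 12.7
tool_pos: [0.4552, -0.0449, 0.0063]
tool_rot: [-90.0, -0.0, -21.1]
force: [0.6, -1.0, -2.1]
grip_width: 0.0162
```

```bash
python3 st.py
```

```text
12.7 case mm [-35.3 -20.1   6.3] Fcase [ 0.87 -0.7  -2.12] M [-0.07 -0.17 -0.01] rot [-9.000e+01 -3.000e-02 -2.108e+01] 0.0162
```

Request:
{"name": "carry_out", "arguments": {"targets": [[[0,0,0],[0,0,0]],[[0,0,0],[0,0,0]]]}}

```text
time_s: 12.9
tool_pos: [0.4551, -0.0449, 0.0063]
tool_rot: [-90.0, -0.0, -21.1]
force: [0.6, 0.1, -1.1]
grip_width: 0.0156
```

```bash
python3 st.py; python3 look.py i
python3 - <<'E'
import cv2,numpy as np
im=cv2.imread("pics/scene_i.png")[195:255,245:325]; cv2.imwrite("pics/zi.png",cv2.resize(np.clip(im*1.6,0,255).astype(np.uint8),None,fx=9,fy=9,interpolation=cv2.INTER_CUBIC))
E
```

```text
12.9 case mm [-35.3 -20.2   6.3] Fcase [ 0.56  0.33 -1.07] M [-0.11 -0.23  0.06] rot [-9.000e+01 -2.000e-02 -2.108e+01] 0.0156
12.9 [ 0.4551 -0.0449  0.0063] [-9.000e+01 -2.000e-02 -2.108e+01] [ 0.64  0.11 -1.07] 0.01559735843917283
```

View pics/zi.png

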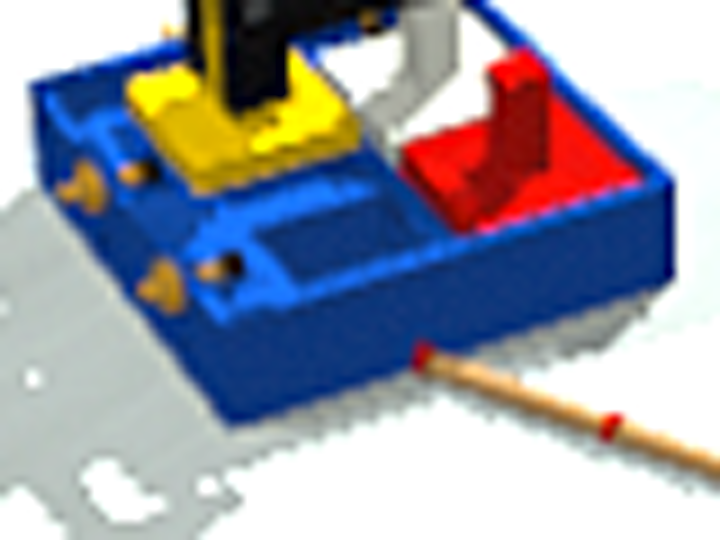

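Request:
{"name": "carry_out", "arguments": {"targets": [[[-0.5,0.2,0],[0,0,0]],[[-0.5,0,0],[0,0,0]],[[-0.5,0,0],[0,0,0]],[[0,0,0],[0,0,0]]]}}

```text
time_s: 13.4
tool_pos: [0.4545, -0.0447, 0.0063]
tool_rot: [-90.0, -0.1, -21.1]
force: [2.7, -1.4, -2.3]
grip_width: 0.0158
```

```bash
python3 st.py
```

```text
13.4 case mm [-36.  -20.1   6.3] Fcase [ 3.06 -0.35 -2.35] M [-0.47 -0.93  0.03] rot [-89.99  -0.11 -21.08] 0.0158
```

Request:
{"name": "carry_out", "arguments": {"targets": [[[-0.4,0,0],[0,0,0]],[[-0.4,0,0],[0,0,0]],[[-0.4,0,0],[0,0,0]],[[0,0,0],[0,0,0]]]}}

```text
time_s: 13.8
tool_pos: [0.4541, -0.0444, 0.0065]
tool_rot: [-90.0, -0.2, -21.1]
force: [4.6, -2.5, -2.9]
grip_width: 0.0157
```

```bash
python3 st.py
```

```text
13.8 case mm [-36.4 -20.1   6.5] Fcase [ 5.22 -0.72 -2.93] M [-0.72 -1.56  0.01] rot [-89.97  -0.2  -21.08] 0.0157
```

Request:
{"name": "carry_out", "arguments": {"targets": [[[-0.4,0,0],[0,0,0]],[[-0.4,0,0],[0,0,0]],[[-0.4,0,0],[0,0,0]],[[0,0,0],[0,0,0]],[[0,0,0],[0,0,0]],[[0,0,0],[0,0,0]]]}}

```text
time_s: 14.4
tool_pos: [0.4537, -0.0443, 0.0066]
tool_rot: [-90.0, -0.3, -21.1]
force: [7.3, -1.7, -5.3]
grip_width: 0.0161
```

```bash
python3 st.py;python3 look.py j
python3 - <<'E'
import cv2,numpy as np
im=cv2.imread("pics/scene_j.png")[195:255,245:325]; cv2.imwrite("pics/zj.png",cv2.resize(np.clip(im*1.6,0,255).astype(np.uint8),None,fx=9,fy=9,interpolation=cv2.INTER_CUBIC))
E
```

```text
14.4 case mm [-36.8 -20.1   6.6] Fcase [ 7.43  1.03 -5.28] M [-0.82 -1.96 -0.01] rot [-89.96  -0.29 -21.09] 0.0161
14.4 [ 0.4537 -0.0443  0.0066] [-89.96  -0.29 -21.09] [ 7.3  -1.71 -5.28] 0.016081278494620575
```

View pics/zj.png

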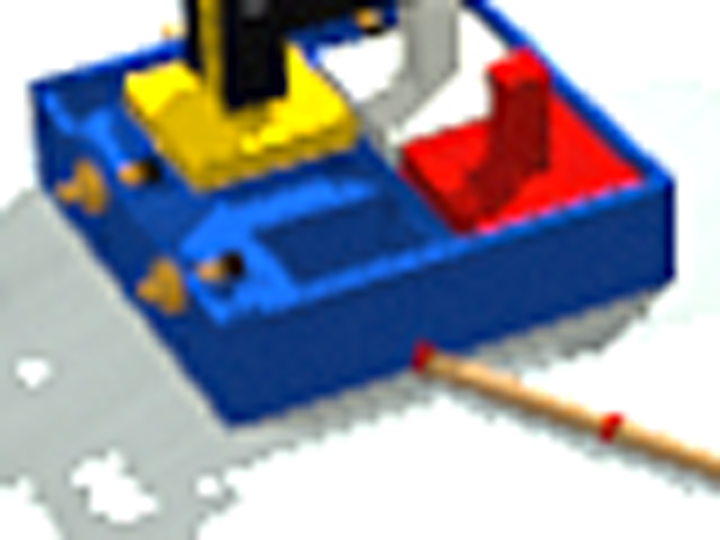

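Request:
{"name": "carry_out", "arguments": {"targets": [[[0.6,0,0],[0,0,0]],[[0.6,0,0],[0,0,0]],[[0.6,0,0],[0,0,0]],[[0.6,0,0],[0,0,0]],[[0.4,0,0],[0,0,0]],[[0,0,0],[0,0,0]]]}}

```text
time_s: 15.1
tool_pos: [0.4544, -0.0446, 0.0063]
tool_rot: [-90.0, -0.0, -21.1]
force: [3.4, -1.7, -0.6]
grip_width: 0.0159
```

```bash
python3 st.py
```

```text
15.1 case mm [-36.1 -20.1   6.3] Fcase [ 3.77 -0.4  -0.57] M [-0.53 -1.02  0.01] rot [-9.000e+01 -5.000e-02 -2.108e+01] 0.0159
```

Request:
{"name": "carry_out", "arguments": {"targets": [[[0,0,0],[0,0,0]],[[0,0,0],[0,0,0]],[[0,0,0],[0,0,0]],[[0,0,0],[0,0,0]]], "jaw": 0.4}}

```text
time_s: 15.5
tool_pos: [0.4528, -0.044, 0.0056]
tool_rot: [-90.0, 0.1, -21.1]
force: [-0.2, 0.1, -0.1]
grip_width: 0.0336
```

```bash
python3 st.py
```

```text
15.5 case mm [-37.8 -20.2   5.6] Fcase [-0.27  0.02 -0.15] M [ 0.02 -0.06 -0.03] rot [-90.02   0.12 -21.06] 0.0336
```

Request:
{"name": "carry_out", "arguments": {"targets": [[[0,-5,0],[0,0,0]],[[0,-10,0],[0,0,0]],[[0,-15,0],[0,0,0]],[[0,-15,0],[0,0,0]],[[0,-10,0],[0,0,0]],[[0,0,0],[0,0,0]]]}}

```text
time_s: 16.1
tool_pos: [0.4554, -0.0447, 0.0629]
tool_rot: [-90.0, -0.2, -21.1]
force: [-0.0, 0.1, -0.2]
grip_width: 0.0348
```

```bash
python3 st.py; python3 look.py k; python3 -c "
from cell import env
print(env.get_obs()['qpos'].round(1))"
```

```text
16.1 case mm [-35.1 -19.8  62.9] Fcase [-0.06  0.13 -0.2 ] M [-0.01 -0.14  0.02] rot [-90.    -0.2  -21.08] 0.0348
16.1 [ 0.4554 -0.0447  0.0629] [-90.    -0.2  -21.08] [-0.01  0.14 -0.2 ] 0.034790268792348054
[ 40.6   2.6 -38.7 117.1   1.9  60.8 -20.1]
```

View pics/zscene_k.png

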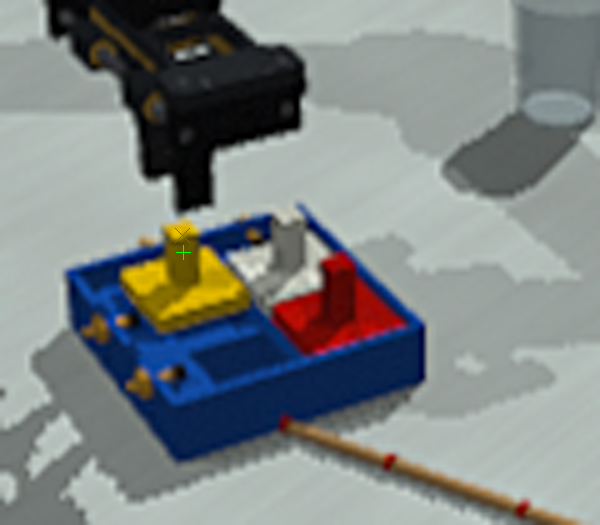

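Request:
{"name": "carry_out", "arguments": {"targets": [[[10,0,8],[0,0,0]],[[20,0,16],[0,0,0]],[[20,0,16],[0,0,0]],[[16,0,13],[0,0,0]],[[10,0,8],[0,0,0]],[[0,0,0],[0,-8,0]],[[0,0,0],[0,-8,0]],[[0,0,0],[0,-8,0]],[[0,0,0],[0,-8,0]],[[0,0,0],[0,-8,0]],[[0,0,0],[0,-8,0]]], "jaw": 0.5}}

```text
time_s: 17.3
tool_pos: [0.5459, -0.015, 0.0603]
tool_rot: [-90.0, 0.1, 27.3]
force: [0.9, -0.5, 0.1]
grip_width: 0.0434
```

Request:
{"name": "carry_out", "arguments": {"targets": [[[0,0,0],[0,-8,0]],[[0,0,0],[0,-8,0]],[[0,0,0],[0,-8,0]],[[0,0,0],[0,-8,0]],[[0,0,0],[0,-8,0]],[[0,0,0],[0,-2,0]],[[0,0,0],[0,0,0]],[[0,0,0],[0,0,0]]]}}

```text
time_s: 18.1
tool_pos: [0.5463, -0.015, 0.0606]
tool_rot: [-89.9, 0.0, 68.9]
force: [-0.7, -0.4, -0.2]
grip_width: 0.0434
```

```bash
python3 st.py; python3 look.py l;  python3 tip.py l 36,42,48 170
```

```text
18.1 case mm [39.  40.5 60.6] Fcase [-0.47 -0.62 -0.25] M [ 0.08 -0.14  0.02] rot [-8.995e+01  2.000e-02  6.886e+01] 0.0434
18.1 [ 0.5463 -0.015   0.0606] [-8.995e+01  2.000e-02  6.886e+01] [-0.66 -0.41 -0.25] 0.04344365011813249
```

View pics/tip_l.png

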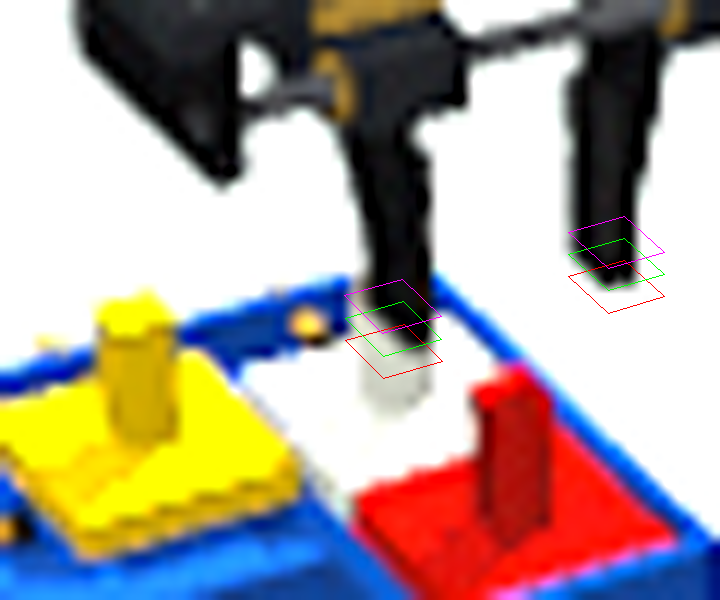

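Request:
{"name": "carry_out", "arguments": {"targets": [[[0.5,6,-1],[0,0,0]],[[0,10,-1],[0,0,0]],[[0,5,0],[0,0,0]],[[0,5,0],[0,0,0]],[[0,4,0],[0,0,0]],[[0,4,0],[0,0,0]],[[0,2,0],[0,0,0]],[[0,0,0],[0,0,0]]]}}

```text
time_s: 19.0
tool_pos: [0.5487, -0.0151, 0.0248]
tool_rot: [-90.0, 0.0, 68.9]
force: [0.2, 0.6, -0.5]
grip_width: 0.0436
```

```bash
python3 st.py; python3 look.py m;  python3 tip.py m 36,42,48 180
```

```text
19.0 case mm [41.3 41.3 24.8] Fcase [-0.06  0.6  -0.48] M [ 0.07 -0.14 -0.02] rot [-8.998e+01  1.000e-02  6.892e+01] 0.0436
19.0 [ 0.5487 -0.0151  0.0248] [-8.998e+01  1.000e-02  6.892e+01] [ 0.16  0.58 -0.48] 0.04362774689767182
```

View pics/tip_m.png

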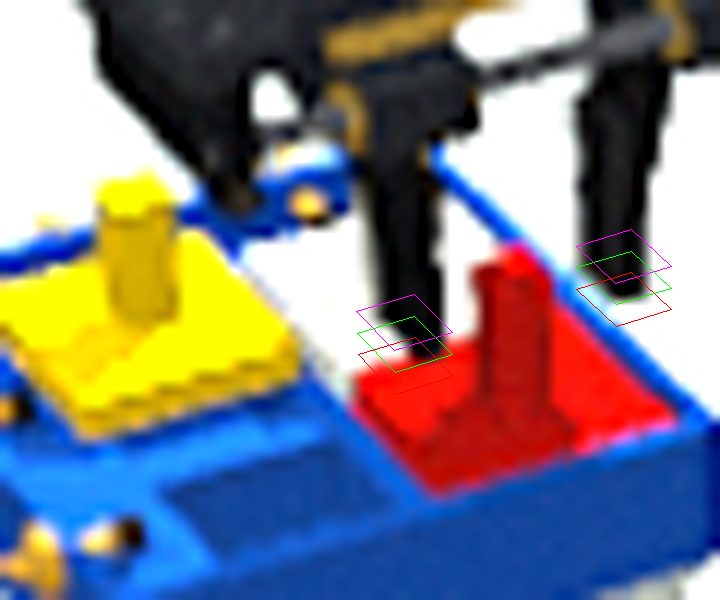

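Request:
{"name": "carry_out", "arguments": {"targets": [[[0,5,0],[0,0,0]],[[0,5,0],[0,0,0]],[[0,5,0],[0,0,0]],[[0,3.5,0],[0,0,0]],[[0,0,0],[0,0,0]],[[0,0,0],[0,0,0]]]}}

```text
time_s: 19.7
tool_pos: [0.5488, -0.015, 0.0064]
tool_rot: [-90.0, -0.0, 68.9]
force: [0.0, -0.1, 0.1]
grip_width: 0.0434
```

```bash
python3 st.py
```

```text
19.7 case mm [41.4 41.4  6.4] Fcase [ 0.05 -0.11  0.12] M [ 0.09 -0.11  0.01] rot [-89.99  -0.    68.93] 0.0434
```

Request:
{"name": "carry_out", "arguments": {"targets": [[[0,0,0],[0,0,0]],[[0,0,0],[0,0,0]],[[0,0,0],[0,0,0]],[[0,0,0],[0,0,0]],[[0,0,0],[0,0,0]],[[0,0,0],[0,0,0]]], "jaw": 0, "squeeze": 25}}

```text
time_s: 20.3
tool_pos: [0.5489, -0.0151, 0.0066]
tool_rot: [-90.0, 0.0, 68.9]
force: [0.1, -0.7, 0.5]
grip_width: 0.0159
```

```bash
python3 st.py; python3 look.py n;  python3 tip.py n 36,42,48 180
```

```text
20.3 case mm [41.5 41.4  6.6] Fcase [ 0.32 -0.64  0.49] M [ 0.06 -0.15  0.  ] rot [-90.01   0.    68.92] 0.0159
20.3 [ 0.5489 -0.0151  0.0066] [-90.01   0.    68.92] [ 0.07 -0.71  0.49] 0.01593287793438546
```

View pics/tip_n.png

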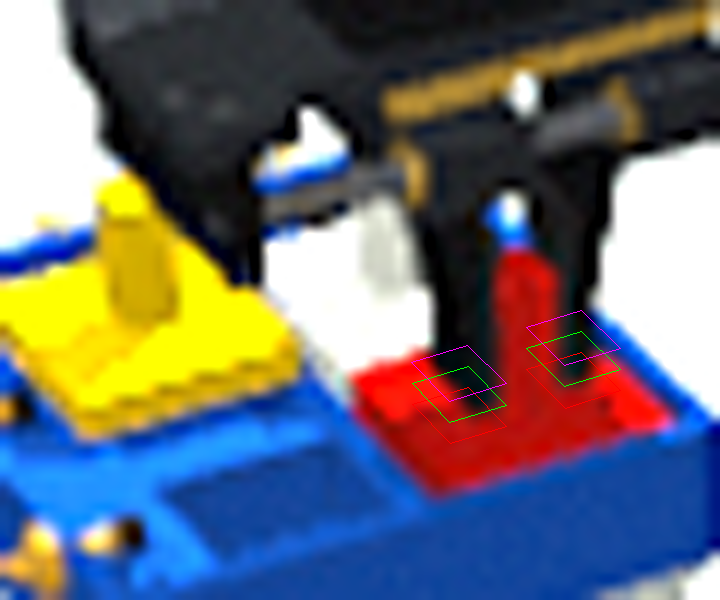

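Request:
{"name": "carry_out", "arguments": {"targets": [[[-2,-0.2,0],[0,0,0]],[[-4,0,0],[0,0,0]],[[-6,0,0],[0,0,0]],[[-6,0,0],[0,0,0]],[[-6,0,0],[0,0,0]],[[-6,0,0],[0,0,0]],[[-6,0,0],[0,0,0]],[[-6,0,0],[0,0,0]],[[-6,0,0],[0,0,0]],[[-6,0,0],[0,0,0]],[[-3,0,0],[0,0,0]],[[-1,0,0],[0,0,0]]]}}

```text
time_s: 21.6
tool_pos: [0.5278, -0.0697, 0.0067]
tool_rot: [-90.0, 0.0, 68.9]
force: [-0.3, 0.8, -1.1]
grip_width: 0.0157
```

```bash
python3 st.py; python3 look.py o
```

```text
21.6 case mm [ 41.5 -17.2   6.7] Fcase [-0.53  0.65 -1.13] M [ 0.04 -0.16 -0.02] rot [-9.000e+01  1.000e-02  6.889e+01] 0.0157
21.6 [ 0.5278 -0.0697  0.0067] [-9.000e+01  1.000e-02  6.889e+01] [-0.26  0.8  -1.13] 0.015733768436009453
```

View pics/zscene_o.png

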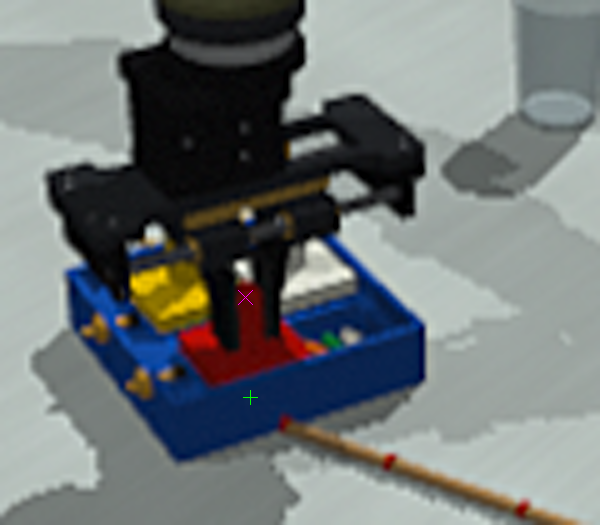

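Request:
{"name": "carry_out", "arguments": {"targets": [[[-0.8,0,0],[0,0,0]],[[-0.8,0,0],[0,0,0]],[[-0.8,0,0],[0,0,0]],[[-0.8,0,0],[0,0,0]],[[0,0,0],[0,0,0]]]}}

```text
time_s: 22.2
tool_pos: [0.5268, -0.0724, 0.0067]
tool_rot: [-90.0, 0.0, 68.9]
force: [0.1, -0.5, 0.1]
grip_width: 0.0158
```

Request:
{"name": "carry_out", "arguments": {"targets": [[[-0.5,0,0],[0,0,0]],[[-0.5,0,0],[0,0,0]],[[-0.5,0,0],[0,0,0]],[[-0.5,0,0],[0,0,0]],[[0,0,0],[0,0,0]]]}}

```text
time_s: 22.7
tool_pos: [0.5261, -0.0742, 0.0067]
tool_rot: [-90.0, 0.0, 68.9]
force: [-0.1, -0.0, -1.7]
grip_width: 0.0154
```

```bash
python3 st.py
```

```text
22.7 case mm [ 41.4 -22.    6.7] Fcase [-0.06 -0.06 -1.74] M [ 0.09 -0.16 -0.02] rot [-9.000e+01  1.000e-02  6.891e+01] 0.0154
```

Request:
{"name": "carry_out", "arguments": {"targets": [[[-0.5,0,0],[0,0,0]],[[-0.5,0,0],[0,0,0]],[[-0.5,0,0],[0,0,0]],[[-0.5,0,0],[0,0,0]],[[0,0,0],[0,0,0]]]}}

```text
time_s: 23.2
tool_pos: [0.5254, -0.0761, 0.0067]
tool_rot: [-90.0, 0.0, 68.9]
force: [-0.0, 0.6, -0.1]
grip_width: 0.0161
```

```bash
python3 st.py
```

```text
23.2 case mm [ 41.5 -24.    6.7] Fcase [-0.22  0.54 -0.06] M [ 0.06 -0.12  0.01] rot [-9.000e+01  1.000e-02  6.891e+01] 0.0161
```

Request:
{"name": "carry_out", "arguments": {"targets": [[[-0.5,0,0],[0,0,0]],[[-0.5,0,0],[0,0,0]],[[-0.5,0,0],[0,0,0]],[[0,0,0],[0,0,0]]]}}

```text
time_s: 23.6
tool_pos: [0.5248, -0.0775, 0.0067]
tool_rot: [-90.0, 0.0, 68.9]
force: [-1.0, -0.1, -1.2]
grip_width: 0.0159
```

```bash
python3 st.py
```

```text
23.6 case mm [ 41.4 -25.5   6.7] Fcase [-0.89 -0.44 -1.16] M [ 0.09 -0.13  0.02] rot [-9.000e+01  1.000e-02  6.892e+01] 0.0159
```

Request:
{"name": "carry_out", "arguments": {"targets": [[[-0.5,0,0],[0,0,0]],[[-0.5,0,0],[0,0,0]],[[-0.5,0,0],[0,0,0]],[[0,0,0],[0,0,0]]]}}

```text
time_s: 24.0
tool_pos: [0.5245, -0.0781, 0.0068]
tool_rot: [-90.0, -0.0, 68.9]
force: [0.5, 1.6, -0.7]
grip_width: 0.0156
```

```bash
python3 st.py
```

```text
24.0 case mm [ 41.4 -26.2   6.8] Fcase [-0.08  1.67 -0.75] M [ 0.49 -0.3   0.03] rot [-9.001e+01 -5.000e-02  6.894e+01] 0.0156
```

Request:
{"name": "carry_out", "arguments": {"targets": [[[-0.5,0,0],[0,0,0]],[[-0.5,0,0],[0,0,0]],[[-0.5,0,0],[0,0,0]],[[0,0,0],[0,0,0]]]}}

```text
time_s: 24.4
tool_pos: [0.5243, -0.0789, 0.0069]
tool_rot: [-90.0, -0.1, 69.0]
force: [1.8, 4.7, -1.7]
grip_width: 0.0159
```

```bash
python3 st.py
```

```text
24.4 case mm [ 41.4 -27.    6.9] Fcase [-0.05  5.06 -1.68] M [ 1.24 -0.55 -0.04] rot [-90.02  -0.1   68.96] 0.0159
```

Contact at about −26 mm; 5 N now. A little further.

Request:
{"name": "carry_out", "arguments": {"targets": [[[-0.4,0,0],[0,0,0]],[[-0.4,0,0],[0,0,0]],[[-0.4,0,0],[0,0,0]],[[0,0,0],[0,0,0]],[[0,0,0],[0,0,0]],[[0,0,0],[0,0,0]]]}}

```text
time_s: 25.0
tool_pos: [0.5242, -0.0791, 0.0069]
tool_rot: [-90.0, -0.2, 69.0]
force: [2.6, 6.1, -3.1]
grip_width: 0.0155
```

```bash
python3 st.py; python3 look.py p
```

```text
25.0 case mm [ 41.4 -27.3   6.9] Fcase [ 0.28  6.65 -3.1 ] M [ 1.56 -0.71  0.03] rot [-90.04  -0.17  68.99] 0.0155
25.0 [ 0.5242 -0.0791  0.0069] [-90.04  -0.17  68.99] [ 2.65  6.11 -3.1 ] 0.01550548505079024
```

View pics/zscene_p.png

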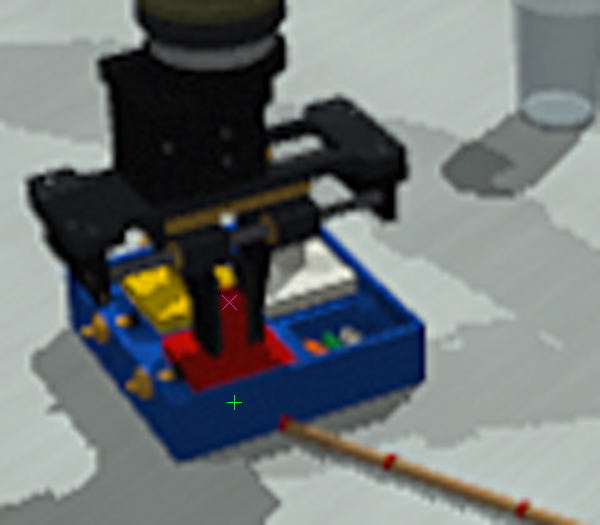

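Request:
{"name": "carry_out", "arguments": {"targets": [[[-0.3,0,0],[0,0,0]],[[-0.3,0,0],[0,0,0]],[[0,0,0],[0,0,0]],[[0,0,0],[0,0,0]],[[0,0,0],[0,0,0]]]}}

```text
time_s: 25.6
tool_pos: [0.5241, -0.0793, 0.0069]
tool_rot: [-90.0, -0.2, 69.0]
force: [3.0, 7.1, -1.9]
grip_width: 0.0157
```

Request:
{"name": "carry_out", "arguments": {"targets": [[[0.6,0,0],[0,0,0]],[[0.6,0,0],[0,0,0]],[[0.6,0,0],[0,0,0]],[[0.6,0,0],[0,0,0]],[[0.6,0,0],[0,0,0]],[[0,0,0],[0,0,0]]]}}

```text
time_s: 26.2
tool_pos: [0.5243, -0.0788, 0.0068]
tool_rot: [-90.0, -0.0, 68.9]
force: [1.1, 4.3, -1.4]
grip_width: 0.0159
```

Request:
{"name": "carry_out", "arguments": {"targets": [[[0,0,0],[0,0,0]],[[0,0,0],[0,0,0]],[[0,0,0],[0,0,0]],[[0,0,0],[0,0,0]]], "jaw": 0.4}}

```text
time_s: 26.6
tool_pos: [0.5238, -0.0803, 0.0066]
tool_rot: [-90.0, 0.1, 68.9]
force: [0.2, -0.2, 0.4]
grip_width: 0.0333
```

```bash
python3 st.py
```

```text
26.6 case mm [ 41.5 -28.5   6.6] Fcase [ 0.3  -0.13  0.44] M [ 0.08 -0.11  0.02] rot [-8.999e+01  8.000e-02  6.887e+01] 0.0333
```

Request:
{"name": "carry_out", "arguments": {"targets": [[[1,-5,0],[0,0,0]],[[1,-10,0],[0,0,0]],[[0,-15,0],[0,0,0]],[[0,-20,0],[0,0,0]],[[0,-30,0],[0,0,0]],[[0,-30,0],[0,0,0]],[[0,-20,0],[0,0,0]],[[0,0,0],[0,0,0]]]}}

```text
time_s: 27.4
tool_pos: [0.5276, -0.0772, 0.1411]
tool_rot: [-90.4, 0.0, 68.9]
force: [0.0, 0.2, -0.7]
grip_width: 0.0344
```

Request:
{"name": "carry_out", "arguments": {"targets": [[[-20,0,10],[0,0,0]],[[-40,0,15],[0,0,0]],[[-45,0,15],[0,0,0]],[[-45,0,15],[0,0,0]],[[-45,0,10],[0,0,0]],[[-40,0,0],[0,0,0]],[[-20,0,0],[0,0,0]],[[0,0,0],[0,0,0]],[[0,0,0],[0,0,0]]]}}

```text
time_s: 28.3
tool_pos: [0.3728, -0.2908, 0.1366]
tool_rot: [-90.0, -0.1, 68.9]
force: [0.1, 0.6, -0.3]
grip_width: 0.0343
```

```bash
python3 st.py; python3 look.py q
python3 - <<'E'
import cv2,numpy as np
im=cv2.imread("pics/scene_q.png")[185:255,245:325]; a=cv2.resize(np.clip(im*1.6,0,255).astype(np.uint8),None,fx=8,fy=8,interpolation=cv2.INTER_CUBIC); cv2.imwrite("pics/zq.png",a)
E
```

```text
28.3 case mm [ -23.8 -279.2  136.6] Fcase [-0.07  0.6  -0.34] M [ 0.06 -0.17 -0.02] rot [-8.998e+01 -6.000e-02  6.892e+01] 0.0343
28.3 [ 0.3728 -0.2908  0.1366] [-8.998e+01 -6.000e-02  6.892e+01] [ 0.15  0.59 -0.34] 0.0343128208150794
```

View pics/zq.png

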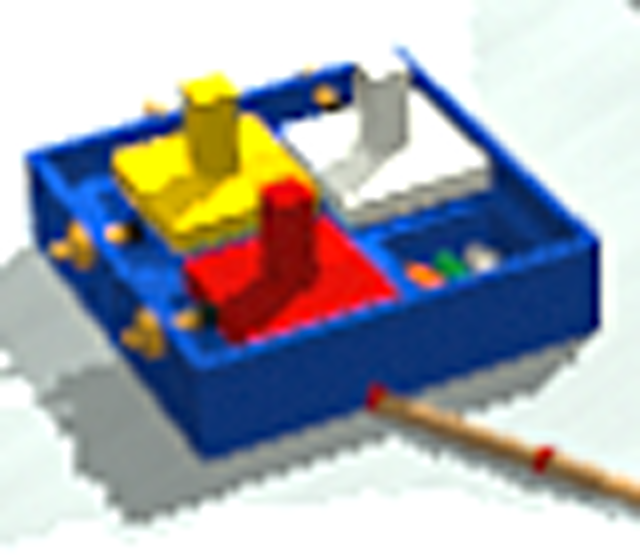

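View pics/ztop_q.png

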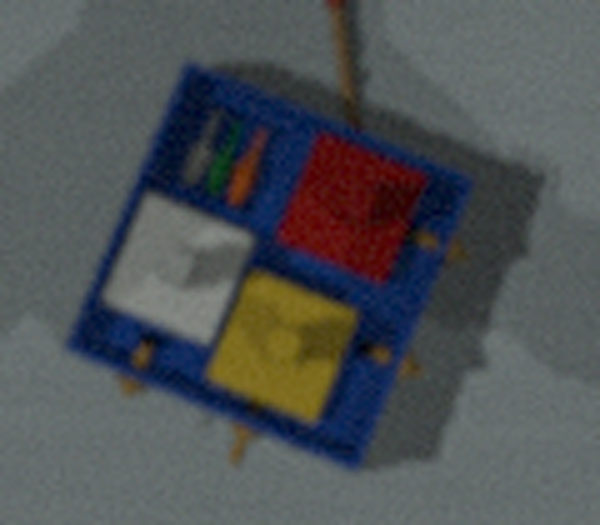

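Run:
```python
from h import *
p=np.array([.4953,-.0388,np.radians(-21.06)]); c,s=np.cos(p[2]),np.sin(p[2])
for f in("top0","top_q"):
    im=cv2.imread(f"pics/{f}.png"); x0,y0=265,190
    big=cv2.GaussianBlur(cv2.resize(im[y0:y0+105,x0:x0+120],None,fx=8,fy=8,interpolation=cv2.INTER_CUBIC),(0,0),4); h=cv2.cvtColor(big,cv2.COLOR_BGR2HSV)
    H,S,V=h[...,0],h[...,1],h[...,2]
    M={"yellow":(H>18)&(H<35)&(S>120),"red":((H<8)|(H>172))&(S>140),"white":(S<45)&(V>115)}
    for n,m in M.items():
        m=cv2.morphologyEx(m.astype(np.uint8),cv2.MORPH_OPEN,np.ones((9,9)))
        cs=cv2.findContours(m,0,2)[0]; k=max(cs,key=cv2.contourArea); r=cv2.minAreaRect(cv2.convexHull(k)); px=r[0]
        X=back("top",((px[0]+.5)/8-.5+x0,(px[1]+.5)/8-.5+y0),.038); d=X[:2]-p[:2]
        print(f,n,np.round([1000*(c*d[0]+s*d[1]),1000*(-s*d[0]+c*d[1])],1),np.round(r[1],0),round(r[2],1))
for l in("white_grip","tumbler_mid","rodtip","sharpener"):
    r=env.outline_of("top",l); print(l,[(round(d["p"],2),np.round(d["xy"],1)) for d in r][:2])
```

```text
top0 yellow [ 41.3 -19.9] [193. 186.] 22.1
top0 red [40.9 40. ] [189. 184.] 22.8
top0 white [-29.1  41.5] [172. 110.] 22.9
top_q yellow [-36.3 -20.3] [190. 202.] 22.0
top_q red [ 41.1 -28.1] [191. 180.] 22.0
top_q white [-36.3  39.1] [176.  91.] 10.9
white_grip [(0.87, array([300.7, 240.4])), (0.18, array([166.4, 249.3]))]
tumbler_mid [(0.69, array([167.2, 251.5]))]
rodtip [(0.8, array([326.1, 149.4]))]
sharpener [(0.59, array([447.2, 215. ]))]
```

Run:
```python
from cell import env
print(env.get_obs()["joint_velocities"].round(2)); print(env.sign_off())
```

```text
[ 0.18  0.11  0.38 -0.07  0.13 -0.03  0.15]
the job is handed in; nothing more can be done
None
```

The bay under the red cover is open, and I handed the job in at about 28 s, with both covers let go and the gripper withdrawn. The hand-in gives no verdict.

- **Yellow:** I slid it along the case's -x into the empty bay. It met its stop with its centre at about x = -36 mm. I pressed to about 7.4 N and held it there.
- **Red:** I slid it along -y into the bay yellow had left. It met its stop at about y = -26 mm. I pressed to about 7.7 N and held it.

**Last checks, from the overhead camera:**

| Thing | Result |
|---|---|
| Yellow | centre at case (-36, -20) mm, looks flat |
| Red | centre at case (41, -28) mm, looks flat |
| White | outline moved 0.7 px, about 2 mm; allowed is 10 mm |
| Tumbler, rod tip, sharpener | found at the end, but I did not measure them against their start; the arm touched nothing near them |

**Checks that disagreed:**
- **Finger height:** in the scene camera the finger tips sat about 43 mm higher than the reported TCP height. I came down in steps by the picture and the force reading. The grip width of 16 mm on both posts showed the grasps were right.
- **Camera agreement:** the two cameras placed the case about 9 mm apart. I used the overhead one, and both grasps agreed with it.
- **White colour check:** my colour-based position for white was unreliable because of shadow, so I used its outline instead.
- **Downward pull:** while pressing yellow's stop the tool read up to about 5 N pulling down, which I did not explain.

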